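Clear and load the bushing feeder

ROBOT

A 7-joint arm with a two-finger parallel gripper is mounted at the origin on a cart in front of the work surface, level with it; the furniture and walls round the work are solid. World frame = base frame: x ahead of the robot, y to its left, z up, the work surface at z = 0. Lengths are in m, angles in rad, forces in N, time in s.
With the tool pointing down it reaches from about 0.35 to 0.9 m from the base axis. Payload 19.9 kg.
Tool frame: the origin (TCP) lies midway between the tips of the shut fingers; the grasp point (between the pads) lies 19 mm behind it (ctrl.grip_point_offset is the z of the grasp point in the tool frame, in m); z points along the fingers, y is the line along which they close (so a half turn about z gives the same grasp; the last joint's range is limited). The gripper opens to 85 mm and grips with 20 to 120 N. Pads are 22 mm wide; open, the fingers measure 114 mm over their backs; the gripper's body (76 mm by 85 mm) begins 54 mm behind the grasp point. The pads swing forward as they close: fully open they stand 13 mm farther back than shut.
Start: joints at [1.179, 0.417, -0.01, 1.614, 0.005, 1.111, -0.053], TCP at [0.215, -0.587, 0.231] pointing down, gripper open.
Joint ranges: [-2.81, 2.81], [-0.39, 2.02], [-1.27, 1.25], [0.06, 2.57], [-1.19, 4.33], [0.19, 2], [-2.82, 2.82]. Speed limits (rad/s): [1.89, 1.89, 2.39, 2.39, 3.01, 3.01, 3.01].

INTERFACE

Orientations are given as a unit quaternion [w, x, y, z].
In Python, from workcell import readout, optics, ctrl, spotter gives the robot as it stands. The module is installed in compiled form; this text tells all that it offers.
- The arm moves only by the shell command python3 -m handwheel 'ROWS'. ROWS is JSON, a list of rows, each an object with "hand": the opening in per cent of the stroke, from 0 (shut) to 100 (fully open); "translation": the shift along the tool's x, y, z in mm, a list of three; "delta_rot": the turn, a rotation vector about the tool's x, y, z in rad, a list of three. A call has 1 to 12 rows; each row is the pose to reach, as a shift and turn from the pose commanded when the call began, along the tool's axes at that moment; what a row does not reach only later rows make up. A row lasts 1/12 s, in which the tool goes at most 41.7 mm and 7.16 degrees, less where a joint would pass 70% of its speed; a pose out of reach is approached as far as the arm can. A call with a gripper value outside its range is refused whole. The fingers move at their own pace and stop on an object; the grip force is fixed at half the most. Time passes only in rows, so rows that repeat a pose let the fingers close. It gives the time, the measured TCP pose, the force, the opening and the grip force at its end, in the units of the state.
- readout.get_obs(): the state, without advancing time (a new reading comes with each control period).
- optics.get_image(name): name is "side" or "top"; returns the picture (400x640x3 uint8, blue, green, red); there is no depth.
- optics.get_calibration(name): a dict with "camera_matrix" (3x3 intrinsics, pixels), "camera_from_world" (4x4, takes a point from world to camera coordinates). Camera axes: x right, y down, z forward; pixel columns grow to the right and rows downward; lengths in m; the calibration is good to about 2 mm. A picture is of the moment at which its call begins. get_calibration takes no time and is no camera call.
- ctrl.hand_in(): hands the job in; it is judged then, once.
Trained networks look in the newest picture that a camera, given by its name, has taken for a name from the list of things; names that differ only in an ending like _2 or _b are one class to them, and where a whole thing is asked for, a point or a joint stands for the part that bears it (a point fixed in the world has none). Each returns a list of dicts, best first, with "confidence" (0 to 1); they miss things now and then, are a little off and sometimes report something else, mostly with a low value. They report only what shows in the picture. A call takes as long as a camera call. They do not tell look-alikes from the thing itself.
- spotter.find_in(target, camera): "position" ([x, y, z] in m, in world coordinates, good to about 4 mm: the middle of the surface that is visible of it).
- spotter.silhouettes(target, camera): "region" (400x640 bool, what is visible of it).
The state is a dict: "t": time; "q": joint angles; "dq": joint speeds; "effort": joint torques, N m; "position": TCP position; "eef_rot": TCP orientation; "wrist_force": force on the tool from outside, world axes, zero at the start; "torque": the same for the moment, N m; "finger_gap": finger opening in m; "finger_force": force on a finger pad.
Only numpy, scipy, OpenCV 4.12 (cv2) and the standard library are available. Lean on these libraries where they do the work, as an engineer would, in place of code of your own. Each camera call takes 0.05 s, during which the arm holds its last target. There are 200 camera calls.

TASK

Get the bench feeder ready for its next run. First push all the sharp metal chips off the feeder's deck with the yellow scraper, over the deck's open end into the blue bin, letting none fall into the magazine and keeping the fingers off the chips; only then load every bronze bush from the blue tray into the clear tube magazine, one on top of another. Last, push the clear guard with the red handle shut over the deck until its latch clicks and holds it; leave the scraper standing upright on its black mat, and don't knock over the needle oiler or the glass.

Things in the scene. Friction and masses are not known exactly. Their poses are not given: they have to be found in the camera images.
- feeder: grey bench feeder, fixed, its place and yaw differ per start; origin on the table under it. +y runs along the machine from chip bin to drive housing (about world left), +x to its back. Flat deck on top at z = 165 mm, x -65 to 65, y -190 (open end over the bin) to 179 mm. Magazine collar, 55 mm across, 10 mm above the deck, at x 0, y -50 mm; drive housing under y > 0
- mouth (a point): centre of the flared mouth of the magazine, at the top of its collar, 175 mm above the table; the opening is 49 mm wide here and narrows within 6 mm to the 37.5 mm bore of the clear tube below
- magazine_floor (a point): centre of the closed bottom of the tube magazine, 20 mm above the table, 155 mm below the mouth; axes as those of the feeder. The magazine is empty at first and takes five bushes, the fifth ending 15 mm below the mouth
- deck_edge (a point): middle of the deck's open end, on its top face (feeder x 0, y -190, z 165 mm); axes as the feeder's. The bin hangs just below, further to -y. Two guide rails along y, 12 mm high, inner faces at x -48 and 48 mm, bound the deck, so chips leave only over this end. Chips first lie 13 to 63 mm from this end, at x -43 to 43 mm
- chip_bin: dark blue open plastic bin fixed to the feeder below the deck's open end; 74 (x) x 134 (y) x 56 (z) mm outside; origin at the centre of its underside, which is 78 mm above the table. Its long y side lies along the feeder's x axis. Its rim is 134 mm above the table
- guard (a joint): slide of the clear low hood that covers the deck: 0 = open, parked over the housing; 0.187 = at its end stop; it moves to the feeder's -y as the value grows. A light spring (1.3 N open, 2.2 N shut) returns it if let go before the latch catches at 0.185; passing the latch takes about 12 N. The hood's top face is 204 mm above the table, 175 mm long (y), 148 mm wide
- guard_grip (a point): centre of the red handle on top of the guard: a block 60 mm (feeder x) x 16 mm (feeder y) x 30 mm high, its top 235 mm above the table. Push it to the feeder's -y
- latch (a joint): spring pawl at the back right of the feeder: 0 = down; the guard's pin lifts it to about 0.4 rad in passing and it drops back to 0 behind the pin
- scraper: yellow scraper block, 0.12 kg, standing on its foot; origin at the centre of its underside. Foot 70 (x) x 34 (y) x 18 mm with a flat lower edge; handle above it 52 (x) x 20 (y) mm, from 18 to 51 mm above the underside. Grip the handle across its 20 mm (y) and sweep along its y axis
- tool_mat: black rubber mat 140 (x) x 160 (y) x 3 mm, flat on the table, the place of the scraper; origin at the centre of its underside
- part_tray: shallow light blue tray 160 (x) x 220 (y) mm, floor 3 mm thick, rim 7 mm high; origin at the centre of its underside
- oiler: needle oiler, a small cream bottle with red tip, 27 mm across, 102 mm tall, loose; origin at the centre of its underside; leave it standing. Just left of it stands a fixed dial indicator stand, about 175 mm tall, its arm reaching left and back
- glass: grey tumbler, 74 mm across, 99 mm tall, loose; origin at the centre of its underside; leave it standing
- bush_1: plain bronze bush (one of three to five alike; None if absent): a short tube 34 mm across, 28 mm tall, 20 mm bore, 0.09 kg, standing on end on the tray; origin at the centre of its underside. Both ends are alike
- bush_2: plain bronze bush (one of three to five alike; None if absent): a short tube 34 mm across, 28 mm tall, 20 mm bore, 0.09 kg, standing on end on the tray; origin at the centre of its underside. Both ends are alike
- bush_3: plain bronze bush (one of three to five alike; None if absent): a short tube 34 mm across, 28 mm tall, 20 mm bore, 0.09 kg, standing on end on the tray; origin at the centre of its underside. Both ends are alike
- bush_4: plain bronze bush (one of three to five alike; None if absent): a short tube 34 mm across, 28 mm tall, 20 mm bore, 0.09 kg, standing on end on the tray; origin at the centre of its underside. Both ends are alike
- bush_5: plain bronze bush (one of three to five alike; None if absent): a short tube 34 mm across, 28 mm tall, 20 mm bore, 0.09 kg, standing on end on the tray; origin at the centre of its underside. Both ends are alike
- chip_1: small sharp curled metal chip (one of three to five; None if absent), 14 x 8 x 8 mm, on the deck; origin at the centre of its underside
- chip_2: small sharp curled metal chip (one of three to five; None if absent), 14 x 8 x 8 mm, on the deck; origin at the centre of its underside
- chip_3: small sharp curled metal chip (one of three to five; None if absent), 14 x 8 x 8 mm, on the deck; origin at the centre of its underside
- chip_4: small sharp curled metal chip (one of three to five; None if absent), 14 x 8 x 8 mm, on the deck; origin at the centre of its underside
- chip_5: small sharp curled metal chip (one of three to five; None if absent), 14 x 8 x 8 mm, on the deck; origin at the centre of its underside
Things that resemble listed ones, but are neither listed nor needed, are in the scene too. There is more than one size of the scraper; the one meant has the size given above.

How it is judged:
On the way, in this order (a step that is already met when the one before it is completed fails the run):
1. all chips are in the blue bin (x of chip_1 in the frame of chip_bin between -0.036 and 0.036 m and y of chip_1 in the frame of chip_bin between -0.066 and 0.066 m and z of each of chip_1, chip_2, chip_3, chip_4, chip_5 in the frame of chip_bin below 0.05 m and x of chip_2 in the frame of chip_bin between -0.036 and 0.036 m and y of chip_2 in the frame of chip_bin between -0.066 and 0.066 m and x of chip_3 in the frame of chip_bin between -0.036 and 0.036 m and y of chip_3 in the frame of chip_bin between -0.066 and 0.066 m and x of chip_4 in the frame of chip_bin between -0.036 and 0.036 m and y of chip_4 in the frame of chip_bin between -0.066 and 0.066 m and x of chip_5 in the frame of chip_bin between -0.036 and 0.036 m and y of chip_5 in the frame of chip_bin between -0.066 and 0.066 m), for 0.2 s.
2. every bush stands in the magazine (horizontal distance between each of bush_1, bush_2, bush_3, bush_4, bush_5 and magazine_floor below 0.006 m and z of each of bush_1, bush_2, bush_3, bush_4, bush_5 in the frame of magazine_floor below 0.122 m and angle between the z axis of each of bush_1, bush_2, bush_3, bush_4, bush_5 and the z axis of magazine_floor, either way round below 0.2 rad), for 0.3 s.
3. the guard is shut and the latch has dropped (value of joint guard above 0.18 m and value of joint latch below 0.06 rad), for 0.3 s.
At the end, for the whole second after the job is handed in: Chips in the blue bin; bushes in the magazine (6 mm from its axis, underside < 122 mm above its floor, within 0.2 rad of upright); guard > 0.180 m, latch < 0.06 rad; scraper upright on the mat (62 mm in x, 72 mm in y from its centre); all at rest (all of step 1 and all of step 2 and all of step 3 and x of scraper in the frame of tool_mat between -0.062 and 0.062 m and y of scraper in the frame of tool_mat between -0.072 and 0.072 m and angle between scraper's own z axis and vertical below 0.15 rad and height (world z) of scraper below 0.008 m and linear speed of each of bush_1, bush_2, bush_3, bush_4, bush_5, chip_1, chip_2, chip_3, chip_4, chip_5, scraper below 0.02 m/s); the robot touches nothing.
It fails at once if a chip falls into the magazine ((horizontal distance between chip_1 and magazine_floor below 0.027 m and z of chip_1 in the frame of magazine_floor below 0.15 m) or (horizontal distance between chip_2 and magazine_floor below 0.027 m and z of chip_2 in the frame of magazine_floor below 0.15 m) or (horizontal distance between chip_3 and magazine_floor below 0.027 m and z of chip_3 in the frame of magazine_floor below 0.15 m) or (horizontal distance between chip_4 and magazine_floor below 0.027 m and z of chip_4 in the frame of magazine_floor below 0.15 m) or (horizontal distance between chip_5 and magazine_floor below 0.027 m and z of chip_5 in the frame of magazine_floor below 0.15 m)).
It fails at once if the fingers touch a chip (contact force between the fingers and chip_1 above 0.5 N or contact force between the fingers and chip_2 above 0.5 N or contact force between the fingers and chip_3 above 0.5 N or contact force between the fingers and chip_4 above 0.5 N or contact force between the fingers and chip_5 above 0.5 N).
It fails at once if the oiler or the glass is knocked over (angle between any of oiler, glass's own z axis and vertical above 0.6 rad).
Of bush_1, bush_2, bush_3, bush_4, bush_5 only 3 to 5 are there at a start; the rules pass over those that are not, and their reading is None.
Of chip_1, chip_2, chip_3, chip_4, chip_5 only 3 to 5 are there at a start; the rules pass over those that are not, and their reading is None.
At some moment in a run one of bush_1, bush_2, bush_3, bush_4, bush_5, scraper may be knocked a few centimetres aside while the robot is not near it.
It also fails if it takes over 210 s, if anything falls off the work surface, if the arm or the gripper's body presses on something with over 40 N, if the wrist force passes 120 N, or if a joint passes its speed limit or range.

## Working session

There is one attempt and no reset: what is moved stays moved. The work goes in short steps, Python scripts to look and compute and a shell command to move; the robot and the scene stay as the last step left them, time stands still between calls to the robot, and variables do not carry over. Pictures are saved under pics/ and viewed, at most 14 in all, crops included, and the job is handed in when it is done.

```bash
mkdir -p pics
cat > h.py <<'E'
import numpy as np, cv2
from scipy.spatial.transform import Rotation as R
from workcell import readout, optics, ctrl, spotter
def cal(n):
    c=optics.get_calibration(n); return np.array(c["camera_matrix"]),np.array(c["camera_from_world"])
def proj(n,p):
    K,T=cal(n); p=np.atleast_2d(p); c=(T[:3,:3]@p.T).T+T[:3,3]; u=(K@c.T).T; return u[:,:2]/u[:,2:]
def ray(n,uv,z):
    K,T=cal(n); d=T[:3,:3].T@np.linalg.solve(K,[uv[0],uv[1],1]); o=-T[:3,:3].T@T[:3,3]; return o+d*(z-o[2])/d[2]
def state(): 
    s=readout.get_obs(); return np.array(s["position"]),R.from_quat(np.array(s["eef_rot"])[[1,2,3,0]]),s
def go(target,yaw=None):
    """mm shift in tool axes to world target TCP; yaw = world angle of tool y axis (closing line)"""
    p,r,s=state(); d=r.inv().apply(np.array(target)-p)*1000
    out=np.round(d,1)
    rv=None
    if yaw is not None:
        ty=np.array([np.cos(yaw),np.sin(yaw),0]); cur=r.as_matrix()[:,1]
        if ty@cur<0: ty=-ty
        tz=np.array([0,0,-1.]); tx=np.cross(ty,tz); rv=(r.inv()*R.from_matrix(np.c_[tx,ty,tz])).as_rotvec().round(3)
    print("shift",out,"rot",rv)
E
python3 - <<'E'
from h import *
for n in("side","top"):
    im=optics.get_image(n); cv2.imwrite(f"pics/{n}0.png",im)
    K,T=cal(n); print(n,K[0,0],(-T[:3,:3].T@T[:3,3]).round(3),T[2,:3].round(2))
for t in ["feeder","mouth","deck_edge","chip_bin","guard_grip","scraper","tool_mat","part_tray","oiler","glass","bush_1","chip_1"]:
  for n in("side","top"):
    try:
      for r in spotter.find_in(t,n)[:7]:
        print(t,n,round(r["confidence"],2),np.round(r["position"],3),proj(n,r["position"]).round(0)[0])
    except Exception as e: print(t,n,e)
p,r,s=state(); print(s["t"],p,r.as_matrix().round(2).tolist(),s["finger_gap"])
E
```

```text
side 380.481597223495 [0.244 0.922 0.862] [ 0.24 -0.78 -0.57]
top 429.0020416285824 [ 0.37  -0.076  1.47 ] [ 0.15 -0.   -0.99]
feeder side 0.68 [0.573 0.005 0.165] [299. 199.]
feeder top 0.58 [ 0.398 -0.292  0.019] [388. 253.]
mouth side 0.63 [ 0.576 -0.003  0.162] [299. 198.]
mouth top 0.92 [ 0.597 -0.135  0.163] [344. 187.]
mouth top 0.7 [ 0.397 -0.293  0.023] [388. 254.]
deck_edge side 0.82 [ 0.578 -0.001  0.166] [298. 197.]
deck_edge top 0.95 [ 0.589 -0.141  0.164] [346. 189.]
chip_bin side 0.68 [ 0.541 -0.363  0.125] [336. 156.]
chip_bin top 0.81 [ 0.606 -0.344  0.077] [406. 190.]
guard_grip side 0.72 [0.575 0.    0.162] [299. 199.]
guard_grip side 0.7 [ 0.588 -0.003  0.206] [295. 186.]
guard_grip top 0.8 [ 0.596 -0.025  0.201] [308. 184.]
guard_grip top 0.4 [ 0.591 -0.137  0.163] [345. 189.]
scraper side 0.53 [ 0.448 -0.429  0.015] [361. 174.]
scraper top 0.64 [ 0.4   -0.289  0.024] [387. 253.]
scraper top 0.58 [ 0.446 -0.431  0.011] [428. 240.]
scraper top 0.35 [0.484 0.263 0.001] [225. 225.]
tool_mat side 0.57 [ 0.406 -0.274  0.002] [364. 199.]
tool_mat top 0.78 [ 0.409 -0.286  0.006] [385. 250.]
part_tray side 0.92 [0.482 0.273 0.006] [303. 305.]
part_tray side 0.5 [0.452 0.342 0.025] [306. 323.]
part_tray top 0.86 [0.482 0.265 0.004] [224. 225.]
glass side 0.42 [ 0.616 -0.508  0.088] [327. 145.]
glass top 0.92 [ 0.624 -0.497  0.05 ] [450. 187.]
bush_1 side 0.59 [0.512 0.304 0.023] [289. 307.]
bush_1 side 0.57 [0.451 0.342 0.022] [306. 324.]
bush_1 side 0.55 [0.45  0.195 0.023] [321. 282.]
bush_1 top 0.6 [0.509 0.294 0.03 ] [214. 217.]
bush_1 top 0.57 [0.451 0.331 0.032] [202. 233.]
bush_1 top 0.54 [ 0.601 -0.029  0.199] [309. 183.]
chip_1 top 0.59 [0.449 0.192 0.031] [244. 235.]
chip_1 top 0.5 [ 0.396 -0.288  0.026] [387. 254.]
1.3 [ 0.21479249 -0.58692676  0.23127921] [[0.94, 0.34, -0.0], [0.34, -0.94, 0.0], [-0.0, -0.0, -1.0]] 0.08553296397699833
```

View pics/top0.png

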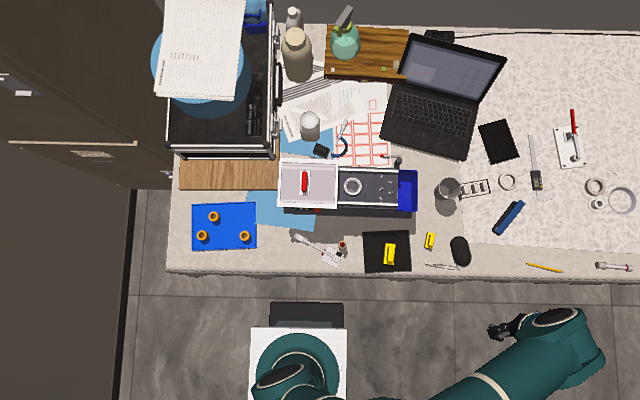

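View pics/side0.png

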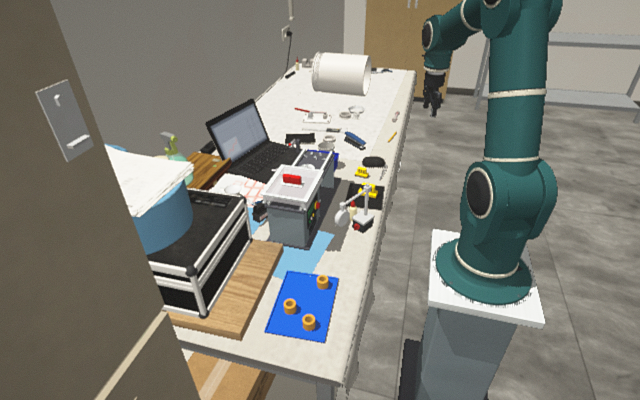

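The top view shows three bushes at (214,217), (202,235) and (245,236). The feeder runs from the guard handle at (305,181) to the bin at (407,190). There are two yellow scrapers, one on the mat at (389,254) and a smaller one off it at (429,240). The one on the mat looks the right size; I'll confirm it in a crop.

Run:
```python
from h import *
im=cv2.imread("pics/top0.png"); c=im[145:285,270:460]; cv2.imwrite("pics/crop1.png",cv2.resize(c,None,fx=4.2,fy=4.2,interpolation=cv2.INTER_CUBIC))
hsv=cv2.cvtColor(im,cv2.COLOR_BGR2HSV)
m=cv2.inRange(hsv,(22,150,120),(34,255,255))
n,l,st,ce=cv2.connectedComponentsWithStats(m)
for i in range(1,n):
  if st[i,4]>25:
    pts=np.argwhere(l==i)[:,::-1]; 
    w=np.array([ray("top",p,0.04)[:2] for p in pts]); rr=cv2.minAreaRect(w.astype(np.float32)*1000); print("yellow",ce[i].round(1),st[i],rr)
# feeder yaw: bin blue outline, rim z .134
for t in["chip_bin","tool_mat","part_tray","guard"]:
  for r in spotter.silhouettes(t,"top")[:1]:
    z={"chip_bin":.134,"tool_mat":.003,"part_tray":.007,"guard":.204}[t]
    pts=np.argwhere(r["region"])[:,::-1]; w=np.array([ray("top",p,z)[:2] for p in pts])*1000
    print(t,cv2.minAreaRect(w.astype(np.float32)),pts.min(0),pts.max(0))
b=cv2.inRange(hsv,(10,130,100),(20,255,255)); n,l,st,ce=cv2.connectedComponentsWithStats(b)
for i in range(1,n):
  if st[i,4]>40 and ce[i][0]<260 and ce[i][1]>200: print("bush",ce[i],st[i],ray("top",ce[i],.031))
```

```text
yellow [429.4 239.9] [425 232  10  17 115] ((445.63836669921875, -427.3795166015625), (26.060688018798828, 51.591922760009766), 79.64017486572266)
yellow [389.  253.5] [383 243  13  22 213] ((398.6392822265625, -293.1390075683594), (34.524696350097656, 69.28889465332031), 83.11521911621094)
chip_bin ((594.9385986328125, -338.9314270019531), (65.79840087890625, 134.4568328857422), 88.23149108886719) [397 170] [418 212]
tool_mat ((405.92742919921875, -289.5564880371094), (144.0813446044922, 163.17176818847656), 3.6732168197631836) [362 230] [411 273]
part_tray ((479.6399230957031, 264.5137634277344), (162.26150512695312, 217.77365112304688), 3.9239697456359863) [192 201] [256 250]
guard ((605.96826171875, -24.010459899902344), (164.77694702148438, 181.9840850830078), 1.286993145942688) [277 154] [338 208]
bush [213.76190476 216.19047619] [209 212  10  10  63] [0.50970293 0.29526921 0.031     ]
bush [201.81538462 235.13846154] [197 231  10   9  65] [0.44530841 0.33125895 0.031     ]
bush [244.47142857 235.62857143] [240 231  10  10  70] [0.44682822 0.18880357 0.031     ]
```

View pics/crop1.png

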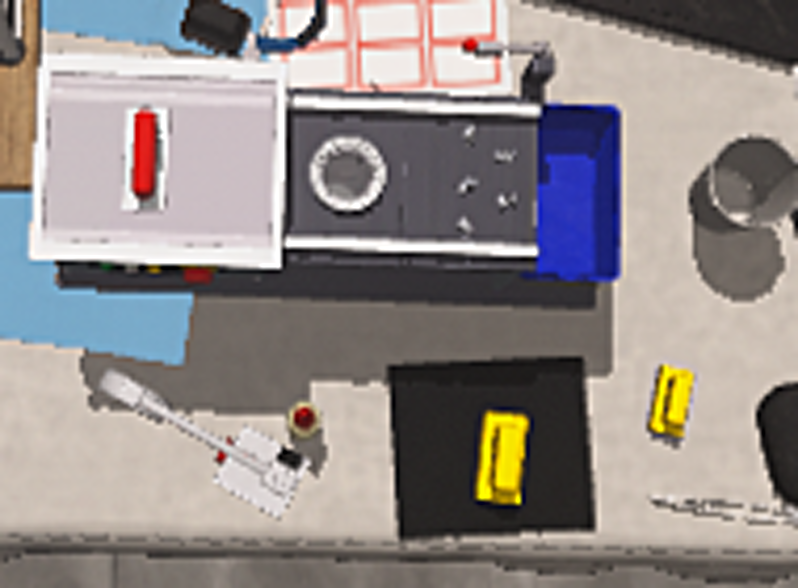

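The scraper on the mat, crop (503,457), measures 69 x 35 mm and is the one meant. The other at (671,400) is only about 52 x 26 mm. Five chips show near crop (470,131), (505,155), (466,185), (507,200) and (465,224).

Run:
```python
from h import *
f=lambda x,y:(270+x/4.2-.4,145+y/4.2-.4)
m=ray("top",f(348,173),.175); e=ray("top",f(538,181),.165)
d=m-e; print("mouth",m.round(4),"edge",e.round(4),np.hypot(*d[:2]),"yaw deg",np.degrees(np.arctan2(-d[0],d[1])))
for a in[(285,116),(538,116),(285,236),(538,245)]: print(ray("top",f(*a),.177).round(4))
h=ray("top",f(145,152),.235);print("handle",h)
for a in[(470,131),(505,155),(466,185),(507,200),(465,224)]: print("chip",ray("top",f(*a),.169).round(4))
# scraper handle top corners vs foot
c=ray("top",f(512,445),.054); print("scr handle top",c)
print(spotter.find_in("oiler","top")[:2])
go([.40,-.29,.13],np.radians(83))
```

```text
mouth [ 0.5987 -0.1607  0.175 ] edge [ 0.5977 -0.3012  0.165 ] 0.14047535005383385 yaw deg -0.4210267180668499
[ 0.6397 -0.1139  0.177 ]
[ 0.6439 -0.2993  0.177 ]
[ 0.551  -0.1155  0.177 ]
[ 0.5486 -0.2989  0.177 ]
handle [ 0.59980097 -0.01509004  0.235     ]
chip [ 0.6332 -0.2505  0.169 ]
chip [ 0.6158 -0.2763  0.169 ]
chip [ 0.5928 -0.2477  0.169 ]
chip [ 0.5824 -0.2777  0.169 ]
chip [ 0.5639 -0.247   0.169 ]
scr handle top [ 0.40752327 -0.29926999  0.054     ]
[]
shift [ 276.  -215.2  101.3] rot [-0.     0.     0.473]
```

```bash
cat > fit.py <<'E'
from h import *
from scipy.optimize import minimize
from scipy.ndimage import zoom
def box(x0,x1,y0,y1,z0,z1): return np.array([[x,y,z] for x in(x0,x1) for y in(y0,y1) for z in(z0,z1)])
SCR=[box(-.035,.035,-.017,.017,0,.018),box(-.026,.026,-.01,.01,.018,.051)]
def sil(n,x,y,yaw,z,boxes=SCR,S=8):
    c,s=np.cos(yaw),np.sin(yaw); M=np.zeros((400*S//1,640*S),np.uint8) if S==1 else np.zeros((400*S,640*S),np.uint8)
    for b in boxes:
        w=b@np.array([[c,s,0],[-s,c,0],[0,0,1]])+[x,y,z]
        cv2.fillConvexPoly(M,cv2.convexHull(((proj(n,w)+.5)*S).round().astype(np.int32)),1)
    return M
def fit(n,mask,x0,z,boxes=SCR):
    ys,xs=np.nonzero(mask); a,b,c,d=ys.min()-6,ys.max()+7,xs.min()-6,xs.max()+7
    def cost(v):
        M=sil(n,v[0],v[1],v[2],z,boxes,4).reshape(400,4,640,4).mean((1,3))
        return np.abs(M[a:b,c:d]-mask[a:b,c:d]).sum()+M.sum()-M[a:b,c:d].sum()
    r=minimize(cost,x0,method="Nelder-Mead",options=dict(initial_simplex=np.array(x0)+np.array([[0,0,0],[.008,0,0],[0,.008,0],[0,0,.1]]),maxiter=60,xatol=3e-4,fatol=.1))
    return r.x,r.fun,mask.sum()
E
python3 - <<'E'
from fit import *
im=cv2.imread("pics/top0.png"); m=cv2.inRange(cv2.cvtColor(im,cv2.COLOR_BGR2HSV),(20,120,50),(36,255,255))>0
m2=np.zeros_like(m); m2[240:268,378:400]=m[240:268,378:400]
print(fit("top",m2.astype(float),[.40,-.293,-.1],.003))
E
python3 -m handwheel '[{"hand":100,"translation":[276,-215,100],"delta_rot":[0,0,0.473]},{"hand":100,"translation":[276,-215,100],"delta_rot":[0,0,0.473]},{"hand":100,"translation":[276,-215,100],"delta_rot":[0,0,0.473]},{"hand":100,"translation":[276,-215,100],"delta_rot":[0,0,0.473]},{"hand":100,"translation":[276,-215,100],"delta_rot":[0,0,0.473]},{"hand":100,"translation":[276,-215,100],"delta_rot":[0,0,0.473]},{"hand":100,"translation":[276,-215,100],"delta_rot":[0,0,0.473]},{"hand":100,"translation":[276,-215,100],"delta_rot":[0,0,0.473]},{"hand":100,"translation":[276,-215,100],"delta_rot":[0,0,0.473]},{"hand":100,"translation":[276,-215,100],"delta_rot":[0,0,0.473]},{"hand":100,"translation":[276,-215,100],"delta_rot":[0,0,0.473]},{"hand":100,"translation":[276,-215,100],"delta_rot":[0,0,0.473]}]'
```

```text
(array([ 0.39914519, -0.29641121, -0.11393301]), np.float64(16.4375), np.float64(236.0))
t: 2.55
position: [0.4, -0.2906, 0.1314]
eef_rot: [0.0, 0.998, -0.061, 0.0]
wrist_force: [-0.2, -0.1, 0.1]
finger_gap: 0.0855
finger_force: 0.0
```

```bash
python3 -m handwheel '[{"hand":100,"translation":[-1,6,40],"delta_rot":[0,0,0]},{"hand":100,"translation":[-1,6,80],"delta_rot":[0,0,0]},{"hand":100,"translation":[-1,6,104],"delta_rot":[0,0,0]},{"hand":100,"translation":[-1,6,104],"delta_rot":[0,0,0]},{"hand":0,"translation":[-1,6,104],"delta_rot":[0,0,0]},{"hand":0,"translation":[-1,6,104],"delta_rot":[0,0,0]},{"hand":0,"translation":[-1,6,104],"delta_rot":[0,0,0]},{"hand":0,"translation":[-1,6,104],"delta_rot":[0,0,0]},{"hand":0,"translation":[-1,6,104],"delta_rot":[0,0,0]},{"hand":0,"translation":[-1,6,104],"delta_rot":[0,0,0]},{"hand":0,"translation":[-1,6,104],"delta_rot":[0,0,0]},{"hand":0,"translation":[-1,6,104],"delta_rot":[0,0,0]}]'
python3 -m handwheel '[{"hand":0,"translation":[0,0,-40],"delta_rot":[0,0,0]},{"hand":0,"translation":[0,0,-80],"delta_rot":[0,0,0]},{"hand":0,"translation":[0,0,-120],"delta_rot":[0,0,0]},{"hand":0,"translation":[0,0,-160],"delta_rot":[0,0,0]},{"hand":0,"translation":[0,0,-200],"delta_rot":[0,0,0]},{"hand":0,"translation":[0,0,-220],"delta_rot":[0,0,0]},{"hand":0,"translation":[0,0,-220],"delta_rot":[0,0,0]}]'
python3 - <<'E'
from fit import *
p,r,s=state(); print(s["finger_gap"],s["finger_force"],p)
for n in("top","side"):
  im=optics.get_image(n); cv2.imwrite(f"pics/{n}1.png",im)
im=cv2.imread("pics/side1.png"); u,v=proj("side",p)[0].astype(int); cv2.imwrite("pics/crop2.png",cv2.resize(im[v-60:v+60,u-70:u+70],None,fx=5,fy=5,interpolation=cv2.INTER_CUBIC))
# mouth refine, feeder axes with yaw -0.012
yaw=-.012; m=np.array([.5987,-.1607]); y=np.array([-np.sin(yaw),np.cos(yaw)]);x=np.array([y[1],-y[0]])
for fx in(10,-10):
  t=m+x*fx/1e3+y*(-47/1e3); print(t); go([*t,.247],np.pi/2+yaw)
E
```

```text
t: 3.55
position: [0.3988, -0.2964, 0.0283]
eef_rot: [0.0, 0.998, -0.061, 0.001]
wrist_force: [-2.1, 1.7, 12.9]
finger_gap: 0.0191
finger_force: 58.1
t: 4.13
position: [0.3998, -0.297, 0.2525]
eef_rot: [0.002, 0.998, -0.061, 0.003]
wrist_force: [0.2, 0.8, -0.7]
finger_gap: 0.0188
finger_force: 59.7
0.01881666246049553 59.73902642726898 [ 0.3998177  -0.29698887  0.25246519]
[ 0.60813529 -0.20781661]
shift [ 197.4 -113.1    1.2] rot [ 0.001 -0.001 -0.11 ]
[ 0.58813673 -0.20757662]
shift [ 177.5 -110.9    1.2] rot [ 0.001 -0.001 -0.11 ]
```

View pics/crop2.png

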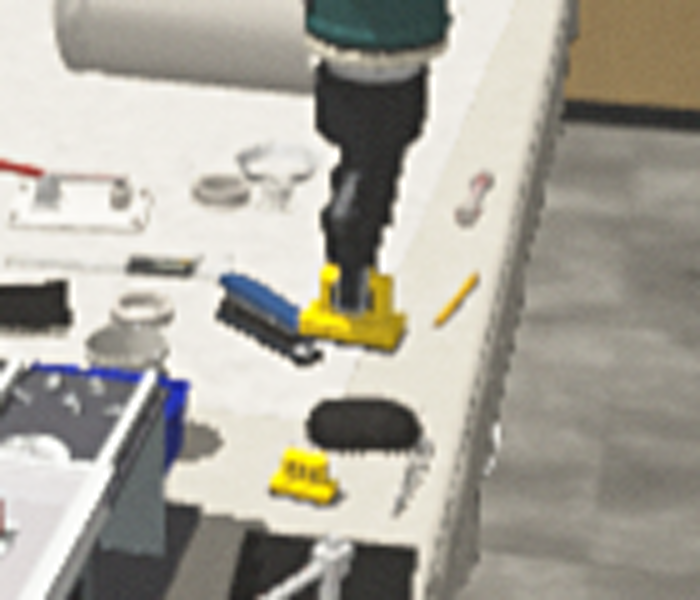

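The scraper is held upright and level in the fingers, crop (352,320). Next I move above the deck behind the chips.

```bash
python3 -m handwheel '[{"hand":0,"translation":[50,-28,0],"delta_rot":[0,0,-0.04]},{"hand":0,"translation":[85,-48,0],"delta_rot":[0,0,-0.08]},{"hand":0,"translation":[120,-69,0],"delta_rot":[0,0,-0.11]},{"hand":0,"translation":[155,-89,0],"delta_rot":[0,0,-0.11]},{"hand":0,"translation":[185,-105,0],"delta_rot":[0,0,-0.11]},{"hand":0,"translation":[197,-111,0],"delta_rot":[0,0,-0.11]},{"hand":0,"translation":[197,-111,0],"delta_rot":[0,0,-0.11]},{"hand":0,"translation":[197,-111,0],"delta_rot":[0,0,-0.11]},{"hand":0,"translation":[197,-111,0],"delta_rot":[0,0,-0.11]}]'
python3 - <<'E'
from h import *
yaw=-.012; m=np.array([.5987,-.1607]); y=np.array([-np.sin(yaw),np.cos(yaw)]);x=np.array([y[1],-y[0]])
t=m+x*.010-y*.049; go([*t,.190],np.pi/2+yaw)
for n in("top","side"): cv2.imwrite(f"pics/{n}2.png",optics.get_image(n))
a=cv2.imread("pics/top2.png")[150:230,330:430]; b=cv2.imread("pics/side2.png")[120:220,250:375]
cv2.imwrite("pics/crop3.png",np.hstack([cv2.resize(a,(400,320),interpolation=cv2.INTER_CUBIC),cv2.resize(b,(400,320),interpolation=cv2.INTER_CUBIC)]))
E
```

```text
t: 4.98
position: [0.6064, -0.2102, 0.246]
eef_rot: [-0.0, 1.0, -0.006, -0.001]
wrist_force: [0.2, -0.0, -0.5]
finger_gap: 0.019
finger_force: 59.7
shift [ 1.8 -0.4 56. ] rot [-0.     0.002 -0.001]
```

View pics/crop3.png

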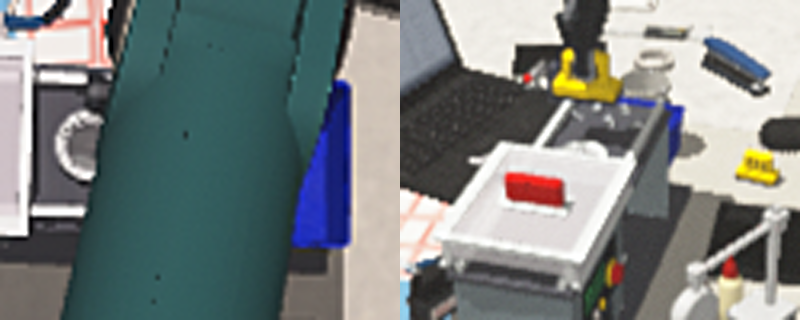

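The side view shows the scraper over the deck, clear of the collar, with the chips ahead of it. Lowering now.

```bash
python3 -m handwheel '[{"hand":0,"translation":[1,0,20],"delta_rot":[0,0,0]},{"hand":0,"translation":[1,0,38],"delta_rot":[0,0,0]},{"hand":0,"translation":[1,0,47],"delta_rot":[0,0,0]},{"hand":0,"translation":[1,0,51],"delta_rot":[0,0,0]},{"hand":0,"translation":[1,0,54],"delta_rot":[0,0,0]},{"hand":0,"translation":[1,0,55.5],"delta_rot":[0,0,0]},{"hand":0,"translation":[1,0,55.5],"delta_rot":[0,0,0]},{"hand":0,"translation":[1,0,55.5],"delta_rot":[0,0,0]}]'
```

```text
t: 5.75
position: [0.6087, -0.21, 0.1925]
eef_rot: [0.0, 1.0, -0.006, 0.0]
wrist_force: [-0.2, 0.2, -0.8]
finger_gap: 0.0188
finger_force: 59.7
```

```bash
python3 -m handwheel '[{"hand":0,"translation":[0,0,1.5],"delta_rot":[0,0,0]},{"hand":0,"translation":[0,0,2.5],"delta_rot":[0,0,0]},{"hand":0,"translation":[0,5,3],"delta_rot":[0,0,0]},{"hand":0,"translation":[0,11,3],"delta_rot":[0,0,0]},{"hand":0,"translation":[0,17,3],"delta_rot":[0,0,0]},{"hand":0,"translation":[0,23,3],"delta_rot":[0,0,0]}]'
python3 -m handwheel '[{"hand":0,"translation":[0,6,0],"delta_rot":[0,0,0]},{"hand":0,"translation":[0,12,0],"delta_rot":[0,0,0]},{"hand":0,"translation":[0,18,0],"delta_rot":[0,0,0]},{"hand":0,"translation":[0,24,0],"delta_rot":[0,0,0]},{"hand":0,"translation":[0,30,0],"delta_rot":[0,0,0]},{"hand":0,"translation":[0,36,0],"delta_rot":[0,0,0]},{"hand":0,"translation":[0,42,0],"delta_rot":[0,0,0]},{"hand":0,"translation":[0,48,0],"delta_rot":[0,0,0]},{"hand":0,"translation":[0,54,0],"delta_rot":[0,0,0]},{"hand":0,"translation":[0,60,0],"delta_rot":[0,0,0]},{"hand":0,"translation":[0,66,0],"delta_rot":[0,0,0]},{"hand":0,"translation":[0,68,0],"delta_rot":[0,0,0]}]'
python3 - <<'E'
from h import *
cv2.imwrite("pics/side3.png",cv2.resize(optics.get_image("side")[110:230,250:400],(750,600),interpolation=cv2.INTER_CUBIC))
E
```

```text
t: 6.25
position: [0.6094, -0.2317, 0.1903]
eef_rot: [-0.0, 1.0, -0.005, 0.001]
wrist_force: [0.3, 8.2, 12.5]
finger_gap: 0.019
finger_force: 61.5
t: 7.25
position: [0.6085, -0.3005, 0.1903]
eef_rot: [-0.0, 1.0, -0.006, 0.001]
wrist_force: [-0.2, 7.9, 13.0]
finger_gap: 0.0188
finger_force: 61.6
```

View pics/side3.png

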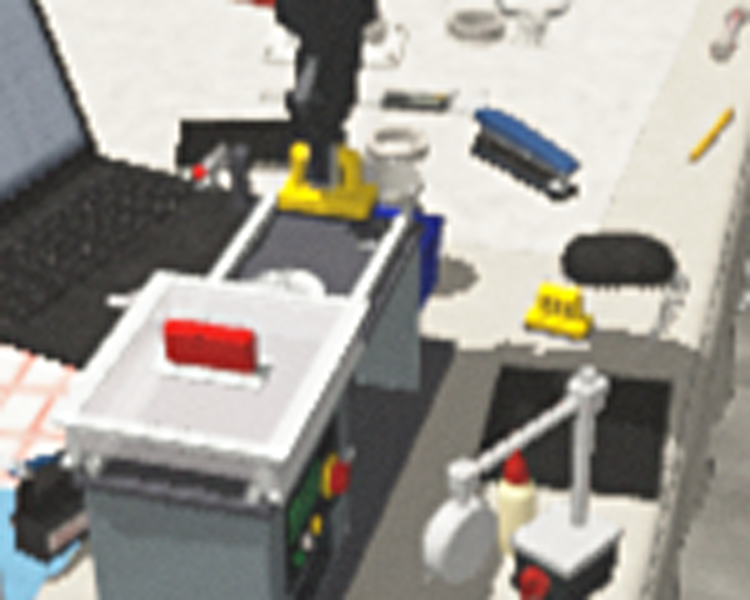

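One chip remains on the deck at (368,242), near the front rail; the rest of the deck is clear. A second sweep along the other side is next.

```bash
python3 -m handwheel '[{"hand":0,"translation":[0,0,-25],"delta_rot":[0,0,0]},{"hand":0,"translation":[0,0,-40],"delta_rot":[0,0,0]},{"hand":0,"translation":[-10,-35,-40],"delta_rot":[0,0,0]},{"hand":0,"translation":[-20,-70,-40],"delta_rot":[0,0,0]},{"hand":0,"translation":[-20,-91,-40],"delta_rot":[0,0,0]},{"hand":0,"translation":[-20,-91,-40],"delta_rot":[0,0,0]},{"hand":0,"translation":[-20,-91,-30],"delta_rot":[0,0,0]},{"hand":0,"translation":[-20,-91,-18],"delta_rot":[0,0,0]},{"hand":0,"translation":[-20,-91,-10],"delta_rot":[0,0,0]},{"hand":0,"translation":[-20,-91,-4],"delta_rot":[0,0,0]},{"hand":0,"translation":[-20,-91,-1],"delta_rot":[0,0,0]},{"hand":0,"translation":[-20,-91,0],"delta_rot":[0,0,0]}]'
```

```text
t: 8.3
position: [0.5877, -0.2105, 0.1899]
eef_rot: [0.0, 1.0, -0.007, -0.001]
wrist_force: [-25.2, 5.1, 44.6]
finger_gap: 0.0189
finger_force: 66.7
```

```bash
python3 -m handwheel '[{"hand":0,"translation":[1,0,-2],"delta_rot":[0,0,0]},{"hand":0,"translation":[0,0,-2],"delta_rot":[0,0,0]},{"hand":0,"translation":[0,6,-1.5],"delta_rot":[0,0,0]},{"hand":0,"translation":[0,12,-1.5],"delta_rot":[0,0,0]}]'
python3 -m handwheel '[{"hand":0,"translation":[0,6,0],"delta_rot":[0,0,0]},{"hand":0,"translation":[0,12,0],"delta_rot":[0,0,0]},{"hand":0,"translation":[0,18,0],"delta_rot":[0,0,0]},{"hand":0,"translation":[0,24,0],"delta_rot":[0,0,0]},{"hand":0,"translation":[0,30,0],"delta_rot":[0,0,0]},{"hand":0,"translation":[0,36,0],"delta_rot":[0,0,0]},{"hand":0,"translation":[0,42,0],"delta_rot":[0,0,0]},{"hand":0,"translation":[0,48,0],"delta_rot":[0,0,0]},{"hand":0,"translation":[0,54,0],"delta_rot":[0,0,0]},{"hand":0,"translation":[0,60,0],"delta_rot":[0,0,0]},{"hand":0,"translation":[0,66,0],"delta_rot":[0,0,0]},{"hand":0,"translation":[0,72,0],"delta_rot":[0,0,0]}]'
python3 -m handwheel '[{"hand":0,"translation":[0,6,0],"delta_rot":[0,0,0]},{"hand":0,"translation":[0,7,0],"delta_rot":[0,0,0]},{"hand":0,"translation":[0,7,0],"delta_rot":[0,0,0]},{"hand":0,"translation":[0,7,-40],"delta_rot":[0,0,0]},{"hand":0,"translation":[0,7,-60],"delta_rot":[0,0,0]},{"hand":0,"translation":[0,7,-60],"delta_rot":[0,0,0]}]'
python3 - <<'E'
from h import *
yaw=-.012
go([.40,-.292,.247],np.pi/2-.05)
E
```

```text
t: 8.63
position: [0.5886, -0.2214, 0.1901]
eef_rot: [-0.0, 1.0, -0.006, 0.0]
wrist_force: [-0.2, 1.8, 5.3]
finger_gap: 0.0192
finger_force: 61.0
t: 9.63
position: [0.5877, -0.2938, 0.1901]
eef_rot: [-0.0, 1.0, -0.006, 0.0]
wrist_force: [0.4, 4.4, 6.8]
finger_gap: 0.0191
finger_force: 61.3
t: 10.13
position: [0.5887, -0.302, 0.2544]
eef_rot: [0.001, 1.0, -0.006, 0.003]
wrist_force: [0.0, -0.4, -0.9]
finger_gap: 0.0189
finger_force: 60.3
shift [-188.8   -7.6    6.4] rot [ 0.002 -0.005  0.037]
```

```bash
python3 -m handwheel '[{"hand":0,"translation":[-40,-2,0],"delta_rot":[0,0,0]},{"hand":0,"translation":[-80,-4,0],"delta_rot":[0,0,0]},{"hand":0,"translation":[-120,-6,0],"delta_rot":[0,0,0]},{"hand":0,"translation":[-160,-7,0],"delta_rot":[0,0,0]},{"hand":0,"translation":[-187,-7,0],"delta_rot":[0,0,0]},{"hand":0,"translation":[-187,-7,0],"delta_rot":[0,0,0]},{"hand":0,"translation":[-187,-7,0],"delta_rot":[0,0,0]}]'
python3 - <<'E'
from h import *
T=optics.get_image("top"); S=optics.get_image("side"); cv2.imwrite("pics/topf.png",T)
a=T[150:230,330:430]; b=S[130:220,270:382]
cv2.imwrite("pics/crop4.png",np.hstack([cv2.resize(a,(400,320),interpolation=cv2.INTER_CUBIC),cv2.resize(b,(400,320),interpolation=cv2.INTER_CUBIC)]))
for r in spotter.find_in("chip_1","top")[:7]: print(r["confidence"],np.round(r["position"],3))
E
```

```text
t: 10.72
position: [0.3993, -0.2921, 0.2502]
eef_rot: [0.0, 1.0, -0.007, 0.0]
wrist_force: [1.2, -0.3, -1.7]
finger_gap: 0.0189
finger_force: 60.3
```

View pics/crop4.png

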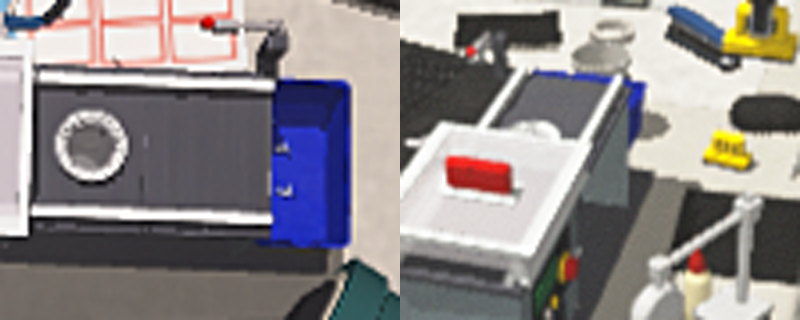

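The deck is clear and chips show in the bin at (283,150) and (285,190), so I'll set the scraper down on its mat.

```bash
python3 -m handwheel '[{"hand":0,"translation":[3,0,40],"delta_rot":[0,0,0]},{"hand":0,"translation":[5,0,80],"delta_rot":[0,0,0]},{"hand":0,"translation":[5,0,120],"delta_rot":[0,0,0]},{"hand":0,"translation":[5,0,160],"delta_rot":[0,0,0]},{"hand":0,"translation":[5,0,195],"delta_rot":[0,0,0]},{"hand":0,"translation":[5,0,210],"delta_rot":[0,0,0]},{"hand":0,"translation":[5,0,216],"delta_rot":[0,0,0]},{"hand":0,"translation":[5,0,220],"delta_rot":[0,0,0]},{"hand":0,"translation":[5,0,222],"delta_rot":[0,0,0]},{"hand":0,"translation":[5,0,222],"delta_rot":[0,0,0]}]'
```

```text
t: 11.7
position: [0.4061, -0.2917, 0.0289]
eef_rot: [0.0, 1.0, -0.006, 0.001]
wrist_force: [-1.0, 1.4, -0.5]
finger_gap: 0.0187
finger_force: 60.2
```

```bash
python3 -m handwheel '[{"hand":100,"translation":[0,0,0],"delta_rot":[0,0,0]},{"hand":100,"translation":[0,0,0],"delta_rot":[0,0,0]},{"hand":100,"translation":[0,0,0],"delta_rot":[0,0,0]},{"hand":100,"translation":[0,0,0],"delta_rot":[0,0,0]},{"hand":100,"translation":[0,0,0],"delta_rot":[0,0,0]},{"hand":100,"translation":[0,0,-30],"delta_rot":[0,0,0]},{"hand":100,"translation":[0,0,-70],"delta_rot":[0,0,0]},{"hand":100,"translation":[0,0,-110],"delta_rot":[0,0,0]},{"hand":100,"translation":[0,0,-150],"delta_rot":[0,0,0]},{"hand":100,"translation":[0,0,-190],"delta_rot":[0,0,0]},{"hand":100,"translation":[0,0,-230],"delta_rot":[0,0,0]},{"hand":100,"translation":[0,0,-270],"delta_rot":[0,0,0]}]'
python3 - <<'E'
from fit import *
im=optics.get_image("top"); hsv=cv2.cvtColor(im,cv2.COLOR_BGR2HSV); cv2.imwrite("pics/top5.png",im)
def cents():
  b=cv2.inRange(hsv,(10,130,100),(20,255,255)); n,l,st,ce=cv2.connectedComponentsWithStats(b)
  for i in range(1,n):
    if st[i,4]>40 and ce[i][0]<300 and ce[i][1]>190: print("bush",st[i],ray("top",(st[i,:2]+st[i,2:4]/2-.5),.031).round(4))
cents()
for r in spotter.find_in("bush_1","side")[:6]: print(round(r["confidence"],2),np.round(r["position"],3))
go([.4468,.1888,.32],np.pi/2)
E
```

```text
t: 12.7
position: [0.405, -0.291, 0.3007]
eef_rot: [0.0, 1.0, -0.006, 0.0]
wrist_force: [-0.1, 0.0, -0.3]
finger_gap: 0.0853
finger_force: 0.0
bush [209 212  10  10  57] [0.5086 0.2961 0.031 ]
bush [197 231  10   9  62] [0.4457 0.3323 0.031 ]
bush [240 231  10  10  66] [0.4473 0.1887 0.031 ]
0.65 [0.514 0.308 0.023]
0.55 [0.451 0.34  0.023]
0.52 [0.45  0.197 0.024]
shift [  33.8 -481.7  -17.7] rot [ 0.005 -0.008 -0.012]
```

```bash
python3 -m handwheel '[{"hand":100,"translation":[4,-40,-18],"delta_rot":[0,0,-0.012]},{"hand":100,"translation":[34,-483,-18],"delta_rot":[0,0,-0.012]},{"hand":100,"translation":[34,-483,-18],"delta_rot":[0,0,-0.012]},{"hand":100,"translation":[34,-483,-18],"delta_rot":[0,0,-0.012]},{"hand":100,"translation":[34,-483,-18],"delta_rot":[0,0,-0.012]},{"hand":100,"translation":[34,-483,-18],"delta_rot":[0,0,-0.012]},{"hand":100,"translation":[34,-483,-18],"delta_rot":[0,0,-0.012]},{"hand":100,"translation":[34,-483,-18],"delta_rot":[0,0,-0.012]},{"hand":100,"translation":[34,-483,-18],"delta_rot":[0,0,-0.012]},{"hand":100,"translation":[34,-483,-18],"delta_rot":[0,0,-0.012]},{"hand":100,"translation":[34,-483,-18],"delta_rot":[0,0,-0.012]},{"hand":100,"translation":[34,-483,-18],"delta_rot":[0,0,-0.012]}]'
python3 -m handwheel '[{"hand":100,"translation":[0,0,0],"delta_rot":[0,0,0]},{"hand":100,"translation":[0,0,0],"delta_rot":[0,0,0]},{"hand":100,"translation":[0,0,0],"delta_rot":[0,0,0]},{"hand":100,"translation":[0,0,0],"delta_rot":[0,0,0]}]'
python3 - <<'E'
from h import *
go([.447,.190,.015],np.pi/2)
E
```

```text
t: 13.8
position: [0.4447, 0.1947, 0.3166]
eef_rot: [-0.0, 1.0, 0.001, 0.0]
wrist_force: [0.1, -1.2, 0.8]
finger_gap: 0.0853
finger_force: 0.0
t: 14.13
position: [0.4454, 0.19, 0.3162]
eef_rot: [0.0, 1.0, -0.001, -0.0]
wrist_force: [0.4, -0.7, 0.3]
finger_gap: 0.0851
finger_force: 0.0
shift [ 1.600e+00 -1.000e-01  3.012e+02] rot [ 0.     0.    -0.002]
```

```bash
python3 -m handwheel '[{"hand":100,"translation":[1.5,0,40],"delta_rot":[0,0,0]},{"hand":100,"translation":[1.5,0,80],"delta_rot":[0,0,0]},{"hand":100,"translation":[1.5,0,120],"delta_rot":[0,0,0]},{"hand":100,"translation":[1.5,0,160],"delta_rot":[0,0,0]},{"hand":100,"translation":[1.5,0,200],"delta_rot":[0,0,0]},{"hand":100,"translation":[1.5,0,240],"delta_rot":[0,0,0]},{"hand":100,"translation":[1.5,0,275],"delta_rot":[0,0,0]},{"hand":100,"translation":[1.5,0,292],"delta_rot":[0,0,0]},{"hand":100,"translation":[1.5,0,300],"delta_rot":[0,0,0]},{"hand":100,"translation":[1.5,0,301],"delta_rot":[0,0,0]}]'
python3 -m handwheel '[{"hand":0,"translation":[0,0,0],"delta_rot":[0,0,0]},{"hand":0,"translation":[0,0,0],"delta_rot":[0,0,0]},{"hand":0,"translation":[0,0,0],"delta_rot":[0,0,0]},{"hand":0,"translation":[0,0,0],"delta_rot":[0,0,0]},{"hand":0,"translation":[0,0,0],"delta_rot":[0,0,0]},{"hand":0,"translation":[0,0,0],"delta_rot":[0,0,0]},{"hand":0,"translation":[0,0,0],"delta_rot":[0,0,0]}]'
python3 -m handwheel '[{"hand":0,"translation":[0,0,-40],"delta_rot":[0,0,0]},{"hand":0,"translation":[0,0,-80],"delta_rot":[0,0,0]},{"hand":0,"translation":[0,0,-120],"delta_rot":[0,0,0]},{"hand":0,"translation":[0,0,-160],"delta_rot":[0,0,0]},{"hand":0,"translation":[0,0,-200],"delta_rot":[0,0,0]},{"hand":0,"translation":[0,0,-240],"delta_rot":[0,0,0]},{"hand":0,"translation":[0,0,-280],"delta_rot":[0,0,0]},{"hand":0,"translation":[0,0,-305],"delta_rot":[0,0,0]},{"hand":0,"translation":[0,0,-305],"delta_rot":[0,0,0]},{"hand":0,"translation":[0,0,-305],"delta_rot":[0,0,0]}]'
python3 - <<'E'
from h import *
cv2.imwrite("pics/s6.png",optics.get_image("side")); p,r,s=state(); u,v=proj("side",p)[0].astype(int); 
cv2.imwrite("pics/crop6.png",cv2.resize(cv2.imread("pics/s6.png")[v-35:v+45,u-50:u+50],None,fx=6,fy=6,interpolation=cv2.INTER_CUBIC))
go([.5987,-.1607,.32],np.pi/2-.01)
E
```

```text
t: 14.97
position: [0.4464, 0.1903, 0.0144]
eef_rot: [0.0, 1.0, -0.001, -0.001]
wrist_force: [-0.7, 0.0, 0.8]
finger_gap: 0.0856
finger_force: 0.0
t: 15.55
position: [0.4475, 0.1913, 0.0165]
eef_rot: [-0.0, 1.0, -0.0, 0.001]
wrist_force: [-4.1, -3.0, 19.7]
finger_gap: 0.032
finger_force: 57.7
t: 16.38
position: [0.4471, 0.1912, 0.3217]
eef_rot: [-0.0, 1.0, -0.0, 0.001]
wrist_force: [-0.2, 0.4, -1.4]
finger_gap: 0.031
finger_force: 60.4
shift [152.2 351.6   0.6] rot [ 0.    -0.001  0.01 ]
```

View pics/crop6.png

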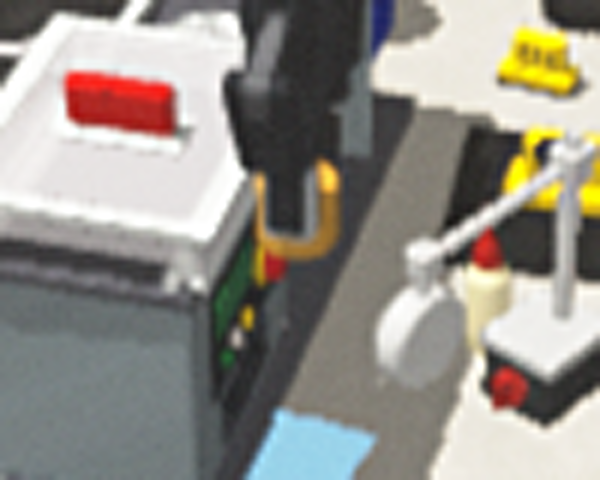

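The bush is held level between the fingers, crop (298,210). Next it goes over the mouth.

```bash
python3 -m handwheel '[{"hand":0,"translation":[15,35,0],"delta_rot":[0,0,0.01]},{"hand":0,"translation":[31,72,0],"delta_rot":[0,0,0.01]},{"hand":0,"translation":[46,107,0],"delta_rot":[0,0,0.01]},{"hand":0,"translation":[61,142,0],"delta_rot":[0,0,0.01]},{"hand":0,"translation":[76,177,0],"delta_rot":[0,0,0.01]},{"hand":0,"translation":[91,212,0],"delta_rot":[0,0,0.01]},{"hand":0,"translation":[107,247,0],"delta_rot":[0,0,0.01]},{"hand":0,"translation":[122,282,0],"delta_rot":[0,0,0.01]},{"hand":0,"translation":[137,317,0],"delta_rot":[0,0,0.01]},{"hand":0,"translation":[149,345,0],"delta_rot":[0,0,0.01]},{"hand":0,"translation":[152,351.5,0],"delta_rot":[0,0,0.01]},{"hand":0,"translation":[152,351.5,0],"delta_rot":[0,0,0.01]}]'
python3 -m handwheel '[{"hand":0,"translation":[0,0,30],"delta_rot":[0,0,0]},{"hand":0,"translation":[0,0,60],"delta_rot":[0,0,0]},{"hand":0,"translation":[0,0,90],"delta_rot":[0,0,0]},{"hand":0,"translation":[0,0,90],"delta_rot":[0,0,0]},{"hand":0,"translation":[0,0,90],"delta_rot":[0,0,0]}]'
python3 - <<'E'
from h import *
go([.5987,-.1607,.184],np.pi/2-.01)
T=optics.get_image("top"); S=optics.get_image("side")
a=T[150:230,310:410]; p,r,s=state(); u,v=proj("side",p)[0].astype(int); b=S[v-40:v+40,u-50:u+50]
cv2.imwrite("pics/crop7.png",np.hstack([cv2.resize(a,(400,320),interpolation=cv2.INTER_CUBIC),cv2.resize(b,(400,320),interpolation=cv2.INTER_CUBIC)]))
E
```

```text
t: 17.43
position: [0.5985, -0.1628, 0.3179]
eef_rot: [-0.0, 1.0, -0.007, -0.002]
wrist_force: [-0.5, 0.6, -1.1]
finger_gap: 0.0315
finger_force: 60.4
t: 17.85
position: [0.5979, -0.1591, 0.2295]
eef_rot: [-0.001, 1.0, -0.004, -0.001]
wrist_force: [-0.2, 0.5, -0.5]
finger_gap: 0.0315
finger_force: 60.4
shift [ 0.9  1.6 45.5] rot [-0.001  0.003  0.001]
```

View pics/crop7.png

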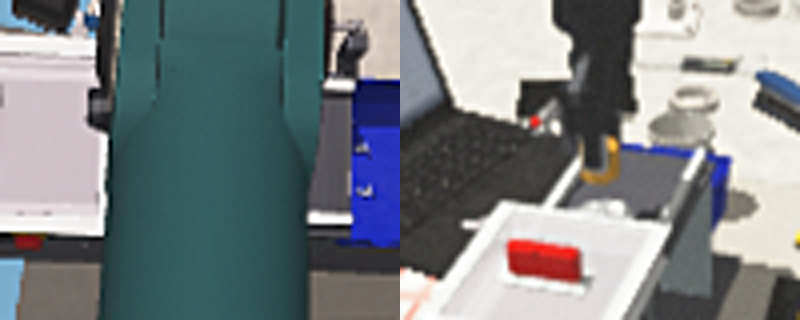

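The bush hangs above the white mouth, side crop (600,175) over (605,208). Lowering in.

```bash
python3 -m handwheel '[{"hand":0,"translation":[0.5,1,20],"delta_rot":[0,0,0]},{"hand":0,"translation":[0.5,1,34],"delta_rot":[0,0,0]},{"hand":0,"translation":[0.5,1,42],"delta_rot":[0,0,0]},{"hand":0,"translation":[0.5,1,46],"delta_rot":[0,0,0]},{"hand":0,"translation":[0.5,1,46],"delta_rot":[0,0,0]}]'
python3 -m handwheel '[{"hand":0,"translation":[0,0,2],"delta_rot":[0,0,0]},{"hand":0,"translation":[0,0,4],"delta_rot":[0,0,0]},{"hand":0,"translation":[0,0,4],"delta_rot":[0,0,0]}]'
```

```text
t: 18.37
position: [0.5994, -0.1613, 0.1848]
eef_rot: [0.0, 1.0, -0.005, 0.0]
wrist_force: [-0.2, -0.0, -0.5]
finger_gap: 0.0316
finger_force: 60.4
t: 18.62
position: [0.5994, -0.1614, 0.1806]
eef_rot: [0.0, 1.0, -0.005, 0.0]
wrist_force: [-0.0, 0.9, -0.9]
finger_gap: 0.0315
finger_force: 60.4
```

```bash
python3 -m handwheel '[{"hand":0,"translation":[0,0,2],"delta_rot":[0,0,0]},{"hand":0,"translation":[0,0,3],"delta_rot":[0,0,0]},{"hand":0,"translation":[0,0,3],"delta_rot":[0,0,0]}]'
python3 -m handwheel '[{"hand":55,"translation":[0,0,0],"delta_rot":[0,0,0]},{"hand":55,"translation":[0,0,0],"delta_rot":[0,0,0]},{"hand":55,"translation":[0,0,0],"delta_rot":[0,0,0]},{"hand":55,"translation":[0,0,0],"delta_rot":[0,0,0]},{"hand":55,"translation":[0,0,-20],"delta_rot":[0,0,0]},{"hand":55,"translation":[0,0,-60],"delta_rot":[0,0,0]},{"hand":55,"translation":[0,0,-100],"delta_rot":[0,0,0]},{"hand":100,"translation":[0,0,-140],"delta_rot":[0,0,0]},{"hand":100,"translation":[0,0,-140],"delta_rot":[0,0,0]}]'
python3 - <<'E'
from h import *
go([.5087,.297,.32],np.pi/2)
E
```

```text
t: 18.87
position: [0.5991, -0.1614, 0.1771]
eef_rot: [-0.0, 1.0, -0.005, -0.0]
wrist_force: [0.3, -0.3, -0.2]
finger_gap: 0.0314
finger_force: 60.4
t: 19.62
position: [0.6015, -0.1614, 0.3255]
eef_rot: [0.001, 1.0, -0.005, 0.005]
wrist_force: [0.5, 0.2, -0.0]
finger_gap: 0.0694
finger_force: 0.0
shift [ -97.5 -457.5    3.4] rot [ 0.003 -0.01  -0.01 ]
```

Next bush: I move over it, then look for knocked bushes and check the magazine.

```bash
python3 -m handwheel '[{"hand":100,"translation":[-8,-38,0],"delta_rot":[0,0,-0.01]},{"hand":100,"translation":[-97,-458,3],"delta_rot":[0,0,-0.01]},{"hand":100,"translation":[-97,-458,3],"delta_rot":[0,0,-0.01]},{"hand":100,"translation":[-97,-458,3],"delta_rot":[0,0,-0.01]},{"hand":100,"translation":[-97,-458,3],"delta_rot":[0,0,-0.01]},{"hand":100,"translation":[-97,-458,3],"delta_rot":[0,0,-0.01]},{"hand":100,"translation":[-97,-458,3],"delta_rot":[0,0,-0.01]},{"hand":100,"translation":[-97,-458,3],"delta_rot":[0,0,-0.01]},{"hand":100,"translation":[-97,-458,3],"delta_rot":[0,0,-0.01]},{"hand":100,"translation":[-97,-458,3],"delta_rot":[0,0,-0.01]},{"hand":100,"translation":[-97,-458,3],"delta_rot":[0,0,-0.01]},{"hand":100,"translation":[-97,-458,3],"delta_rot":[0,0,-0.01]}]'
python3 - <<'E'
from h import *
T=optics.get_image("top"); S=optics.get_image("side")
for n,im in(("top",T),("side",S)):
  b=cv2.inRange(cv2.cvtColor(im,cv2.COLOR_BGR2HSV),(10,130,100),(20,255,255)); k,l,st,ce=cv2.connectedComponentsWithStats(b)
  for i in range(1,k):
    if st[i,4]>25 and (ce[i][0]<300 or n=="side") and ce[i][1]>190: print(n,st[i],ray(n,(st[i,:2]+st[i,2:4]/2-.5),.031 if n=="top" else .017).round(4))
a=T[150:230,310:410]; b=S[160:360,220:420]
cv2.imwrite("pics/crop8.png",np.hstack([cv2.resize(a,(400,320),interpolation=cv2.INTER_CUBIC),cv2.resize(b,(320,320),interpolation=cv2.INTER_CUBIC)]))
go([.5087,.297,.0150],np.pi/2)
E
```

```text
t: 20.62
position: [0.5041, 0.3038, 0.3146]
eef_rot: [-0.001, 1.0, 0.003, -0.0]
wrist_force: [0.2, 0.3, 0.8]
finger_gap: 0.0854
finger_force: 0.0
top [209 212  10  10  56] [0.5086 0.2961 0.031 ]
side [286 300   7   7  36] [0.5175 0.2854 0.017 ]
side [284 304  12  10  63] [0.5101 0.3026 0.017 ]
side [304 316   9   7  45] [0.4518 0.3217 0.017 ]
side [303 319  12  11  68] [0.446  0.3361 0.017 ]
shift [  3.5   4.3 299.2] rot [-0.001  0.001  0.005]
```

View pics/crop8.png

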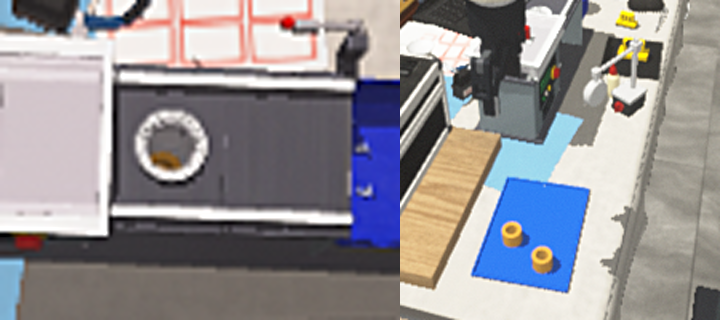

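The magazine shows bronze down inside at (165,160). The two remaining bushes stand unmoved on the tray at (512,233) and (542,259).

```bash
python3 -m handwheel '[{"hand":100,"translation":[0,0,30],"delta_rot":[0,0,0]},{"hand":100,"translation":[0,0,70],"delta_rot":[0,0,0]},{"hand":100,"translation":[0,0,110],"delta_rot":[0,0,0]},{"hand":100,"translation":[0,0,150],"delta_rot":[0,0,0]},{"hand":100,"translation":[0,0,190],"delta_rot":[0,0,0]},{"hand":100,"translation":[0,0,215],"delta_rot":[0,0,0]},{"hand":100,"translation":[0,0,215],"delta_rot":[0,0,0]},{"hand":100,"translation":[0,0,215],"delta_rot":[0,0,0]}]'
python3 - <<'E'
from h import *
go([.509,.298,.0150],np.pi/2)
E
```

```text
t: 21.38
position: [0.5069, 0.2968, 0.0992]
eef_rot: [0.0, 1.0, -0.0, -0.001]
wrist_force: [1.0, 0.3, 1.6]
finger_gap: 0.0855
finger_force: 0.0
shift [ 2.2 -1.3 84.2] rot [ 0.001  0.002 -0.001]
```

```bash
python3 -m handwheel '[{"hand":100,"translation":[2,-1,35],"delta_rot":[0,0,0]},{"hand":100,"translation":[2,-1,65],"delta_rot":[0,0,0]},{"hand":100,"translation":[2,-1,78],"delta_rot":[0,0,0]},{"hand":100,"translation":[2,-1,84],"delta_rot":[0,0,0]},{"hand":100,"translation":[2,-1,84],"delta_rot":[0,0,0]},{"hand":0,"translation":[2,-1,84],"delta_rot":[0,0,0]},{"hand":0,"translation":[2,-1,84],"delta_rot":[0,0,0]},{"hand":0,"translation":[2,-1,84],"delta_rot":[0,0,0]},{"hand":0,"translation":[2,-1,84],"delta_rot":[0,0,0]},{"hand":0,"translation":[2,-1,84],"delta_rot":[0,0,0]},{"hand":0,"translation":[2,-1,84],"delta_rot":[0,0,0]},{"hand":0,"translation":[2,-1,84],"delta_rot":[0,0,0]}]'
python3 -m handwheel '[{"hand":0,"translation":[0,0,-40],"delta_rot":[0,0,0]},{"hand":0,"translation":[0,0,-80],"delta_rot":[0,0,0]},{"hand":0,"translation":[0,0,-120],"delta_rot":[0,0,0]},{"hand":0,"translation":[0,0,-160],"delta_rot":[0,0,0]},{"hand":0,"translation":[0,0,-200],"delta_rot":[0,0,0]},{"hand":0,"translation":[0,0,-240],"delta_rot":[0,0,0]},{"hand":0,"translation":[0,0,-280],"delta_rot":[0,0,0]},{"hand":0,"translation":[0,0,-305],"delta_rot":[0,0,0]},{"hand":0,"translation":[0,0,-305],"delta_rot":[0,0,0]},{"hand":0,"translation":[0,0,-305],"delta_rot":[0,0,0]}]'
python3 - <<'E'
from h import *
go([.5990,-.1607,.32],np.pi/2-.01)
E
```

```text
t: 22.38
position: [0.5094, 0.2988, 0.0165]
eef_rot: [-0.0, 1.0, -0.0, 0.001]
wrist_force: [-3.0, -3.2, 14.4]
finger_gap: 0.0318
finger_force: 58.2
t: 23.22
position: [0.5091, 0.2988, 0.3218]
eef_rot: [-0.0, 1.0, -0.0, 0.001]
wrist_force: [0.0, -0.6, -2.0]
finger_gap: 0.0317
finger_force: 60.1
shift [ 90.  459.5   1.6] rot [-0.001 -0.002  0.01 ]
```

```bash
python3 -m handwheel '[{"hand":0,"translation":[7,37,0],"delta_rot":[0,0,0.01]},{"hand":0,"translation":[15,77,0],"delta_rot":[0,0,0.01]},{"hand":0,"translation":[23,117,0],"delta_rot":[0,0,0.01]},{"hand":0,"translation":[31,157,0],"delta_rot":[0,0,0.01]},{"hand":0,"translation":[39,197,0],"delta_rot":[0,0,0.01]},{"hand":0,"translation":[47,237,0],"delta_rot":[0,0,0.01]},{"hand":0,"translation":[54,277,0],"delta_rot":[0,0,0.01]},{"hand":0,"translation":[62,317,0],"delta_rot":[0,0,0.01]},{"hand":0,"translation":[70,357,0],"delta_rot":[0,0,0.01]},{"hand":0,"translation":[78,397,0],"delta_rot":[0,0,0.01]},{"hand":0,"translation":[85,435,0],"delta_rot":[0,0,0.01]},{"hand":0,"translation":[90,459,0],"delta_rot":[0,0,0.01]}]'
python3 -m handwheel '[{"hand":0,"translation":[0,0,0],"delta_rot":[0,0,0]},{"hand":0,"translation":[0,0,30],"delta_rot":[0,0,0]},{"hand":0,"translation":[0,0,60],"delta_rot":[0,0,0]},{"hand":0,"translation":[0,0,90],"delta_rot":[0,0,0]},{"hand":0,"translation":[0,0,90],"delta_rot":[0,0,0]},{"hand":0,"translation":[0,0,90],"delta_rot":[0,0,0]},{"hand":0,"translation":[0,0,90],"delta_rot":[0,0,0]}]'
python3 - <<'E'
from h import *
go([.5990,-.161,.180],np.pi/2-.01)
E
```

```text
t: 24.22
position: [0.598, -0.165, 0.3185]
eef_rot: [0.0, 1.0, -0.007, -0.001]
wrist_force: [0.5, -0.3, -0.1]
finger_gap: 0.0311
finger_force: 60.1
t: 24.8
position: [0.5993, -0.1603, 0.2315]
eef_rot: [-0.0, 1.0, -0.005, 0.0]
wrist_force: [1.0, -0.0, -0.3]
finger_gap: 0.0318
finger_force: 60.1
shift [-0.3  0.7 51.5] rot [-0.    -0.001  0.   ]
```

```bash
python3 -m handwheel '[{"hand":0,"translation":[0,0.7,20],"delta_rot":[0,0,0]},{"hand":0,"translation":[0,0.7,36],"delta_rot":[0,0,0]},{"hand":0,"translation":[0,0.7,44],"delta_rot":[0,0,0]},{"hand":0,"translation":[0,0.7,49],"delta_rot":[0,0,0]},{"hand":0,"translation":[0,0.7,52],"delta_rot":[0,0,0]},{"hand":0,"translation":[0,0.7,54],"delta_rot":[0,0,0]},{"hand":0,"translation":[0,0.7,54],"delta_rot":[0,0,0]}]'
python3 -m handwheel '[{"hand":55,"translation":[0,0,0],"delta_rot":[0,0,0]},{"hand":55,"translation":[0,0,0],"delta_rot":[0,0,0]},{"hand":55,"translation":[0,0,0],"delta_rot":[0,0,0]},{"hand":55,"translation":[0,0,0],"delta_rot":[0,0,0]},{"hand":55,"translation":[0,0,-20],"delta_rot":[0,0,0]},{"hand":55,"translation":[0,0,-60],"delta_rot":[0,0,0]},{"hand":55,"translation":[0,0,-100],"delta_rot":[0,0,0]},{"hand":100,"translation":[0,0,-140],"delta_rot":[0,0,0]},{"hand":100,"translation":[0,0,-140],"delta_rot":[0,0,0]}]'
python3 - <<'E'
from h import *
go([.446,.333,.32],np.pi/2)
E
```

```text
t: 25.38
position: [0.599, -0.1612, 0.1768]
eef_rot: [0.0, 1.0, -0.005, 0.0]
wrist_force: [-0.9, 0.3, -0.7]
finger_gap: 0.0315
finger_force: 60.1
t: 26.13
position: [0.6012, -0.1612, 0.3246]
eef_rot: [0.001, 1.0, -0.005, 0.005]
wrist_force: [0.8, -0.3, 0.9]
finger_gap: 0.0696
finger_force: 0.0
shift [-160.2 -492.6    1.7] rot [ 0.003 -0.01  -0.01 ]
```

```bash
python3 -m handwheel '[{"hand":100,"translation":[-10,-30,0],"delta_rot":[0,0,-0.01]},{"hand":100,"translation":[-154,-494,0],"delta_rot":[0,0,-0.01]},{"hand":100,"translation":[-154,-494,0],"delta_rot":[0,0,-0.01]},{"hand":100,"translation":[-154,-494,0],"delta_rot":[0,0,-0.01]},{"hand":100,"translation":[-154,-494,0],"delta_rot":[0,0,-0.01]},{"hand":100,"translation":[-154,-494,0],"delta_rot":[0,0,-0.01]},{"hand":100,"translation":[-154,-494,0],"delta_rot":[0,0,-0.01]},{"hand":100,"translation":[-154,-494,0],"delta_rot":[0,0,-0.01]},{"hand":100,"translation":[-154,-494,0],"delta_rot":[0,0,-0.01]},{"hand":100,"translation":[-154,-494,0],"delta_rot":[0,0,-0.01]},{"hand":100,"translation":[-154,-494,0],"delta_rot":[0,0,-0.01]},{"hand":100,"translation":[-154,-494,0],"delta_rot":[0,0,-0.01]}]'
python3 - <<'E'
from h import *
T=optics.get_image("top"); S=optics.get_image("side"); cv2.imwrite("pics/top9.png",T); cv2.imwrite("pics/side9.png",S)
for n,im in(("top",T),("side",S)):
  b=cv2.inRange(cv2.cvtColor(im,cv2.COLOR_BGR2HSV),(10,130,100),(20,255,255)); k,l,st,ce=cv2.connectedComponentsWithStats(b)
  for i in range(1,k):
    if st[i,4]>15 and (ce[i][0]<370) and ce[i][1]>170: print(n,st[i],ray(n,(st[i,:2]+st[i,2:4]/2-.5),.031 if n=="top" else .017).round(4))
go([.4465,.333,.0150],np.pi/2)
E
```

```text
t: 27.13
position: [0.4568, 0.3099, 0.3167]
eef_rot: [-0.0, 1.0, -0.0, 0.0]
wrist_force: [1.6, -0.2, 0.9]
finger_gap: 0.0851
finger_force: 0.0
top [179 158   2  29  29] [0.6585 0.4214 0.031 ]
top [189 161  25  29  80] [0.6497 0.3474 0.031 ]
top [347 187   9   5  24] [ 0.6129 -0.1653  0.031 ]
top [197 231  10   9  59] [0.4457 0.3323 0.031 ]
side [304 316   9   7  46] [0.4518 0.3217 0.017 ]
side [303 319  12  11  67] [0.446  0.3361 0.017 ]
shift [ -7.5 -17.8 301.8] rot [-0.003  0.     0.008]
```

```bash
python3 -m handwheel '[{"hand":100,"translation":[-8,-24,30],"delta_rot":[0,0,0]},{"hand":100,"translation":[-8,-24,70],"delta_rot":[0,0,0]},{"hand":100,"translation":[-8,-24,110],"delta_rot":[0,0,0]},{"hand":100,"translation":[-8,-24,150],"delta_rot":[0,0,0]},{"hand":100,"translation":[-8,-24,190],"delta_rot":[0,0,0]},{"hand":100,"translation":[-8,-24,215],"delta_rot":[0,0,0]},{"hand":100,"translation":[-8,-24,215],"delta_rot":[0,0,0]},{"hand":100,"translation":[-8,-24,215],"delta_rot":[0,0,0]}]'
python3 - <<'E'
from h import *
go([.446,.334,.0150],np.pi/2)
E
```

```text
t: 27.9
position: [0.4494, 0.3322, 0.1013]
eef_rot: [0.0, 1.0, 0.0, -0.001]
wrist_force: [0.6, -0.9, 1.2]
finger_gap: 0.0853
finger_force: 0.0
shift [-3.3 -1.9 86.3] rot [0.    0.002 0.   ]
```

```bash
python3 -m handwheel '[{"hand":100,"translation":[-3,-2,35],"delta_rot":[0,0,0]},{"hand":100,"translation":[-3,-2,65],"delta_rot":[0,0,0]},{"hand":100,"translation":[-3,-2,80],"delta_rot":[0,0,0]},{"hand":100,"translation":[-3,-2,86],"delta_rot":[0,0,0]},{"hand":100,"translation":[-3,-2,86],"delta_rot":[0,0,0]},{"hand":0,"translation":[-3,-2,86],"delta_rot":[0,0,0]},{"hand":0,"translation":[-3,-2,86],"delta_rot":[0,0,0]},{"hand":0,"translation":[-3,-2,86],"delta_rot":[0,0,0]},{"hand":0,"translation":[-3,-2,86],"delta_rot":[0,0,0]},{"hand":0,"translation":[-3,-2,86],"delta_rot":[0,0,0]},{"hand":0,"translation":[-3,-2,86],"delta_rot":[0,0,0]},{"hand":0,"translation":[-3,-2,86],"delta_rot":[0,0,0]}]'
python3 -m handwheel '[{"hand":0,"translation":[0,0,-40],"delta_rot":[0,0,0]},{"hand":0,"translation":[0,0,-80],"delta_rot":[0,0,0]},{"hand":0,"translation":[0,0,-120],"delta_rot":[0,0,0]},{"hand":0,"translation":[0,0,-160],"delta_rot":[0,0,0]},{"hand":0,"translation":[0,0,-200],"delta_rot":[0,0,0]},{"hand":0,"translation":[0,0,-240],"delta_rot":[0,0,0]},{"hand":0,"translation":[0,0,-280],"delta_rot":[0,0,0]},{"hand":0,"translation":[0,0,-305],"delta_rot":[0,0,0]},{"hand":0,"translation":[0,0,-305],"delta_rot":[0,0,0]},{"hand":0,"translation":[0,0,-305],"delta_rot":[0,0,0]}]'
python3 - <<'E'
from h import *
go([.5990,-.1612,.32],np.pi/2-.01)
E
```

```text
t: 28.9
position: [0.4472, 0.3344, 0.0165]
eef_rot: [-0.0, 1.0, -0.0, 0.001]
wrist_force: [-3.1, -3.1, 16.1]
finger_gap: 0.0319
finger_force: 58.0
t: 29.73
position: [0.4469, 0.3343, 0.3217]
eef_rot: [-0.001, 1.0, -0.0, 0.001]
wrist_force: [-0.4, -0.3, -2.0]
finger_gap: 0.0314
finger_force: 60.2
shift [152.2 495.4   1.6] rot [-0.001 -0.002  0.01 ]
```

```bash
python3 -m handwheel '[{"hand":0,"translation":[9,30,0],"delta_rot":[0,0,0.01]},{"hand":0,"translation":[21,69,0],"delta_rot":[0,0,0.01]},{"hand":0,"translation":[33,108,0],"delta_rot":[0,0,0.01]},{"hand":0,"translation":[45,147,0],"delta_rot":[0,0,0.01]},{"hand":0,"translation":[57,186,0],"delta_rot":[0,0,0.01]},{"hand":0,"translation":[69,225,0],"delta_rot":[0,0,0.01]},{"hand":0,"translation":[81,264,0],"delta_rot":[0,0,0.01]},{"hand":0,"translation":[93,303,0],"delta_rot":[0,0,0.01]},{"hand":0,"translation":[105,342,0],"delta_rot":[0,0,0.01]},{"hand":0,"translation":[117,381,0],"delta_rot":[0,0,0.01]},{"hand":0,"translation":[129,420,0],"delta_rot":[0,0,0.01]},{"hand":0,"translation":[141,459,0],"delta_rot":[0,0,0.01]}]'
python3 -m handwheel '[{"hand":0,"translation":[9,30,0],"delta_rot":[0,0,0]},{"hand":0,"translation":[11,36,0],"delta_rot":[0,0,0]},{"hand":0,"translation":[11,36,30],"delta_rot":[0,0,0]},{"hand":0,"translation":[11,36,60],"delta_rot":[0,0,0]},{"hand":0,"translation":[11,36,90],"delta_rot":[0,0,0]},{"hand":0,"translation":[11,36,90],"delta_rot":[0,0,0]},{"hand":0,"translation":[11,36,90],"delta_rot":[0,0,0]},{"hand":0,"translation":[11,36,90],"delta_rot":[0,0,0]}]'
python3 - <<'E'
from h import *
go([.5990,-.161,.180],np.pi/2-.01)
E
```

```text
t: 30.73
position: [0.5873, -0.127, 0.3189]
eef_rot: [-0.0, 1.0, -0.005, -0.001]
wrist_force: [0.0, 1.5, -0.8]
finger_gap: 0.0318
finger_force: 60.2
t: 31.4
position: [0.5987, -0.1609, 0.2315]
eef_rot: [0.0, 1.0, -0.005, 0.0]
wrist_force: [-0.2, -0.3, 0.0]
finger_gap: 0.0313
finger_force: 60.2
shift [ 0.2  0.1 51.5] rot [ 0.    -0.001  0.   ]
```

```bash
python3 -m handwheel '[{"hand":0,"translation":[0,0,20],"delta_rot":[0,0,0]},{"hand":0,"translation":[0,0,36],"delta_rot":[0,0,0]},{"hand":0,"translation":[0,0,44],"delta_rot":[0,0,0]},{"hand":0,"translation":[0,0,49],"delta_rot":[0,0,0]},{"hand":0,"translation":[0,0,52],"delta_rot":[0,0,0]},{"hand":0,"translation":[0,0,54],"delta_rot":[0,0,0]},{"hand":0,"translation":[0,0,54],"delta_rot":[0,0,0]}]'
python3 -m handwheel '[{"hand":55,"translation":[0,0,0],"delta_rot":[0,0,0]},{"hand":55,"translation":[0,0,0],"delta_rot":[0,0,0]},{"hand":55,"translation":[0,0,0],"delta_rot":[0,0,0]},{"hand":55,"translation":[0,0,0],"delta_rot":[0,0,0]},{"hand":55,"translation":[0,0,-20],"delta_rot":[0,0,0]},{"hand":55,"translation":[0,0,-60],"delta_rot":[0,0,0]},{"hand":55,"translation":[0,0,-100],"delta_rot":[0,0,0]},{"hand":0,"translation":[0,0,-120],"delta_rot":[0,0,0]},{"hand":0,"translation":[0,-40,-120],"delta_rot":[0,0,0]},{"hand":0,"translation":[0,-80,-120],"delta_rot":[0,0,0]},{"hand":0,"translation":[0,-120,-120],"delta_rot":[0,0,0]},{"hand":0,"translation":[0,-160,-120],"delta_rot":[0,0,0]}]'
python3 -m handwheel '[{"hand":0,"translation":[0,-40,0],"delta_rot":[0,0,0]},{"hand":0,"translation":[0,-46,0],"delta_rot":[0,0,0]},{"hand":0,"translation":[0,-46,0],"delta_rot":[0,0,0]},{"hand":0,"translation":[0,-46,0],"delta_rot":[0,0,0]},{"hand":0,"translation":[0,-46,0],"delta_rot":[0,0,0]}]'
python3 - <<'E'
from h import *
T=optics.get_image("top"); S=optics.get_image("side"); cv2.imwrite("pics/top10.png",T)
b=S[160:280,250:400]; a=T[150:230,310:410]
cv2.imwrite("pics/crop10.png",np.hstack([cv2.resize(a,(400,320),interpolation=cv2.INTER_CUBIC),cv2.resize(b,(400,320),interpolation=cv2.INTER_CUBIC)]))
go([.60,.045,.212],np.pi/2-.01); print(state()[2]["finger_gap"])
E
```

```text
t: 31.98
position: [0.5985, -0.1611, 0.1768]
eef_rot: [0.0, 1.0, -0.005, 0.0]
wrist_force: [-0.3, -1.0, -1.1]
finger_gap: 0.0318
finger_force: 60.2
t: 32.98
position: [0.5996, 0.0005, 0.2967]
eef_rot: [0.0, 1.0, -0.005, 0.0]
wrist_force: [1.2, -1.1, 0.9]
finger_gap: 0.0
finger_force: 0.0
t: 33.4
position: [0.6005, 0.0437, 0.2962]
eef_rot: [0.0, 1.0, -0.006, -0.0]
wrist_force: [-0.4, -0.2, -0.7]
finger_gap: -0.0004
finger_force: 0.0
shift [-0.5 -1.5 84.2] rot [ 0.     0.    -0.002]
-0.00018919907901251553
```

View pics/crop10.png

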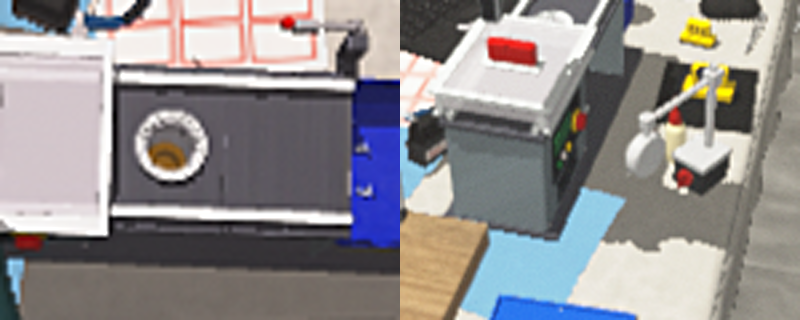

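The magazine holds the stacked bushes at (167,152) and the chips are in the bin. Lowering shut fingers behind the red handle.

```bash
python3 -m handwheel '[{"hand":0,"translation":[0,-1,30],"delta_rot":[0,0,0]},{"hand":0,"translation":[0,-1,60],"delta_rot":[0,0,0]},{"hand":0,"translation":[0,-1,76],"delta_rot":[0,0,0]},{"hand":0,"translation":[0,-1,82],"delta_rot":[0,0,0]},{"hand":0,"translation":[0,-1,82],"delta_rot":[0,0,0]},{"hand":0,"translation":[0,5,82],"delta_rot":[0,0,0]},{"hand":0,"translation":[0,12,82],"delta_rot":[0,0,0]},{"hand":0,"translation":[0,19,82],"delta_rot":[0,0,0]},{"hand":0,"translation":[0,26,82],"delta_rot":[0,0,0]},{"hand":0,"translation":[0,33,82],"delta_rot":[0,0,0]},{"hand":0,"translation":[0,40,82],"delta_rot":[0,0,0]},{"hand":0,"translation":[0,47,82],"delta_rot":[0,0,0]}]'
python3 -m handwheel '[{"hand":0,"translation":[0,10,0],"delta_rot":[0,0,0]},{"hand":0,"translation":[0,20,0],"delta_rot":[0,0,0]},{"hand":0,"translation":[0,30,0],"delta_rot":[0,0,0]},{"hand":0,"translation":[0,40,0],"delta_rot":[0,0,0]},{"hand":0,"translation":[0,50,0],"delta_rot":[0,0,0]},{"hand":0,"translation":[0,60,0],"delta_rot":[0,0,0]},{"hand":0,"translation":[0,70,0],"delta_rot":[0,0,0]},{"hand":0,"translation":[0,80,0],"delta_rot":[0,0,0]},{"hand":0,"translation":[0,90,0],"delta_rot":[0,0,0]},{"hand":0,"translation":[0,100,0],"delta_rot":[0,0,0]},{"hand":0,"translation":[0,110,0],"delta_rot":[0,0,0]},{"hand":0,"translation":[0,120,0],"delta_rot":[0,0,0]}]'
python3 - <<'E'
from h import *
cv2.imwrite("pics/s11.png",cv2.resize(optics.get_image("side")[130:230,250:375],(750,600),interpolation=cv2.INTER_CUBIC))
E
```

```text
t: 34.5
position: [0.6, -0.0026, 0.2146]
eef_rot: [-0.0, 1.0, -0.005, 0.0]
wrist_force: [-0.1, 2.4, 1.8]
finger_gap: -0.0
finger_force: 1.2
t: 35.5
position: [0.5985, -0.123, 0.2142]
eef_rot: [-0.0, 1.0, -0.005, -0.0]
wrist_force: [-0.8, 3.1, 2.2]
finger_gap: -0.0002
finger_force: 1.6
```

View pics/s11.png

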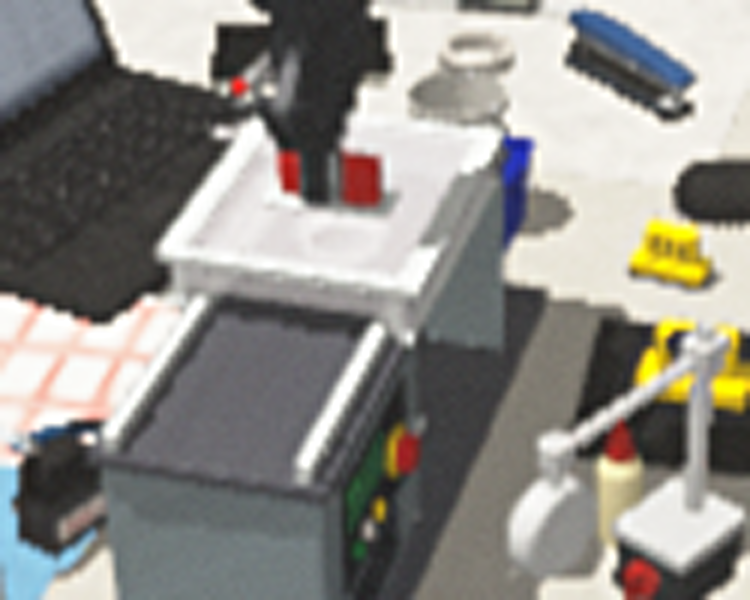

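The guard slides with the fingers behind the handle at (330,180). I continue toward the latch.

```bash
python3 -m handwheel '[{"hand":0,"translation":[0,8,0],"delta_rot":[0,0,0]},{"hand":0,"translation":[0,16,0],"delta_rot":[0,0,0]},{"hand":0,"translation":[0,24,0],"delta_rot":[0,0,0]},{"hand":0,"translation":[0,32,0],"delta_rot":[0,0,0]},{"hand":0,"translation":[0,40,0],"delta_rot":[0,0,0]}]'
python3 -m handwheel '[{"hand":0,"translation":[0,3,0],"delta_rot":[0,0,0]},{"hand":0,"translation":[0,6,0],"delta_rot":[0,0,0]},{"hand":0,"translation":[0,9,0],"delta_rot":[0,0,0]},{"hand":0,"translation":[0,9,0],"delta_rot":[0,0,0]}]'
```

```text
t: 35.97
position: [0.5981, -0.1622, 0.2141]
eef_rot: [-0.0, 1.0, -0.005, -0.0]
wrist_force: [-3.4, 11.2, 1.0]
finger_gap: 0.0001
finger_force: 5.5
t: 36.3
position: [0.598, -0.1718, 0.2141]
eef_rot: [-0.0, 1.0, -0.005, -0.0]
wrist_force: [-1.2, 2.5, -0.9]
finger_gap: -0.0001
finger_force: 1.1
```

```bash
python3 -m handwheel '[{"hand":0,"translation":[0,2,0],"delta_rot":[0,0,0]},{"hand":0,"translation":[0,4,0],"delta_rot":[0,0,0]},{"hand":0,"translation":[0,4,0],"delta_rot":[0,0,0]}]'
python3 -m handwheel '[{"hand":0,"translation":[0,2,0],"delta_rot":[0,0,0]},{"hand":0,"translation":[0,3,0],"delta_rot":[0,0,0]},{"hand":0,"translation":[0,3,0],"delta_rot":[0,0,0]}]'
```

```text
t: 36.55
position: [0.5981, -0.1758, 0.2142]
eef_rot: [0.0, 1.0, -0.005, 0.0]
wrist_force: [-0.3, 0.1, -0.8]
finger_gap: 0.0002
finger_force: 0.4
t: 36.8
position: [0.5982, -0.1784, 0.2143]
eef_rot: [0.0, 1.0, -0.005, 0.0]
wrist_force: [-0.6, 1.2, -0.9]
finger_gap: 0.0002
finger_force: 0.8
```

```bash
python3 -m handwheel '[{"hand":0,"translation":[0,2,0],"delta_rot":[0,0,0]},{"hand":0,"translation":[0,4,0],"delta_rot":[0,0,0]},{"hand":0,"translation":[0,4,0],"delta_rot":[0,0,0]}]'
python3 -m handwheel '[{"hand":0,"translation":[0,2,0],"delta_rot":[0,0,0]},{"hand":0,"translation":[0,4,0],"delta_rot":[0,0,0]},{"hand":0,"translation":[0,4,0],"delta_rot":[0,0,0]}]'
```

```text
t: 37.05
position: [0.5982, -0.18, 0.2143]
eef_rot: [-0.001, 1.0, -0.004, -0.0]
wrist_force: [-2.3, 11.5, 0.7]
finger_gap: -0.0002
finger_force: 6.0
t: 37.3
position: [0.5982, -0.1805, 0.2143]
eef_rot: [-0.003, 1.0, -0.003, -0.001]
wrist_force: [-6.9, 28.2, 5.1]
finger_gap: -0.0003
finger_force: 14.4
```

The force now rises without motion, so this is the end stop. Backing off, retreating and checking.

```bash
python3 -m handwheel '[{"hand":0,"translation":[0,-8,0],"delta_rot":[0,0,0]},{"hand":0,"translation":[0,-20,0],"delta_rot":[0,0,0]},{"hand":0,"translation":[0,-30,0],"delta_rot":[0,0,0]},{"hand":0,"translation":[0,-30,-40],"delta_rot":[0,0,0]},{"hand":0,"translation":[0,-30,-80],"delta_rot":[0,0,0]},{"hand":0,"translation":[-40,-50,-100],"delta_rot":[0,0,0]},{"hand":0,"translation":[-80,-80,-100],"delta_rot":[0,0,0]},{"hand":0,"translation":[-110,-110,-100],"delta_rot":[0,0,0]},{"hand":0,"translation":[-130,-145,-100],"delta_rot":[0,0,0]},{"hand":0,"translation":[-150,-180,-100],"delta_rot":[0,0,0]},{"hand":0,"translation":[-150,-210,-100],"delta_rot":[0,0,0]},{"hand":0,"translation":[-150,-210,-100],"delta_rot":[0,0,0]}]'
python3 -m handwheel '[{"hand":0,"translation":[0,0,0],"delta_rot":[0,0,0]},{"hand":0,"translation":[0,0,0],"delta_rot":[0,0,0]},{"hand":0,"translation":[0,0,0],"delta_rot":[0,0,0]},{"hand":0,"translation":[0,0,0],"delta_rot":[0,0,0]}]'
python3 - <<'E'
from fit import *
T=optics.get_image("top"); S=optics.get_image("side")
a=T[140:285,275:475]; b=S[120:265,245:445]
cv2.imwrite("pics/crop12.png",np.hstack([cv2.resize(a,(400,290),interpolation=cv2.INTER_CUBIC),cv2.resize(b,(400,290),interpolation=cv2.INTER_CUBIC)]))
h=cv2.cvtColor(T,cv2.COLOR_BGR2HSV)
m=cv2.inRange(h,(0,150,100),(6,255,255)); n,l,st,ce=cv2.connectedComponentsWithStats(m)
for i in range(1,n):
  if st[i,4]>25: print("red",st[i],ray("top",ce[i],.235))
m=cv2.inRange(h,(20,120,50),(36,255,255)); m2=np.zeros(m.shape); m2[236:275,366:412]=m[236:275,366:412]>0
if m2.sum(): print(m2.sum(),fit("top",m2,[.406,-.292,0],.003))
E
```

```text
t: 38.3
position: [0.4485, 0.0321, 0.3153]
eef_rot: [0.0, 1.0, -0.001, 0.001]
wrist_force: [0.7, 1.8, -0.5]
finger_gap: 0.0002
finger_force: 0.0
t: 38.63
position: [0.4504, 0.0246, 0.3141]
eef_rot: [-0.0, 1.0, -0.006, -0.0]
wrist_force: [0.1, -0.4, 0.6]
finger_gap: -0.0
finger_force: 0.0
red [571 109   5  25  63] [ 0.80061673 -0.81630317  0.235     ]
red [364 174   6  20  87] [ 0.59652148 -0.19724955  0.235     ]
236.0 (array([ 0.40624893, -0.29013699,  0.00219943]), np.float64(7.9375), np.float64(236.0))
```

View pics/crop12.png

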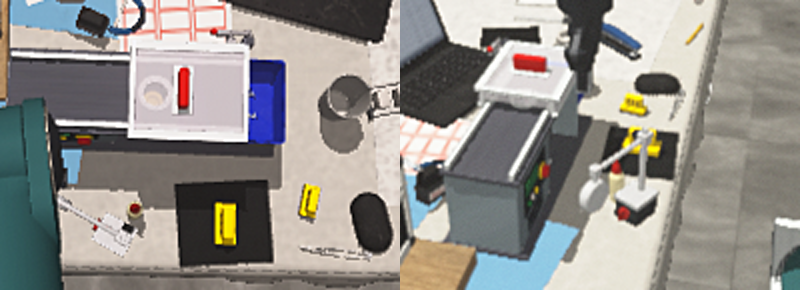

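The guard has stayed shut 1 s after release, with its handle at (183,90), 182 mm along by image. The scraper stands on its mat at (225,223), and the oiler (133,208) and glass (348,95) are upright.

```bash
python3 -c "
from workcell import ctrl
print(ctrl.hand_in())"
```

```text
the job is handed in; nothing more can be done
None
```

I handed the job in, with no verdict returned: deck swept clear into the bin (not every chip was visible in there), all three bushes in the magazine, guard shut and held by its latch, scraper upright on its mat, and the oiler and glass still standing.

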